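# Scoop ball knobs from the picking bin into the sorting tray

### The job

Empty the picking bin: take the scoop from its mat, scoop up the ball knobs and tip them into the sorting tray, until all five lie in the tray. Handle the balls only with the scoop, never with the fingers, and leave the other things on the bench alone. Finish by setting the scoop back flat on its mat, the right way up, and letting go.

Things in the scene. Friction and masses are not known exactly. Their poses are not given: they have to be found in the camera images.
- scoop: hand scoop, 178 mm long, 0.22 kg, standing flat on the mat. Origin: centre of its pan's underside; x to the open front lip, z up. Aluminium pan x -40 to +40 mm, 90 mm wide (84 inside), floor 1.6 mm; side walls 30 mm high from x -40 to +22, back wall 36 mm high. Black handle with flat sides, 18 mm thick across y, 26 deep, rising backwards at 40 degrees from (-36, 0, 18) to (-134, 0, 100) mm
- scoop_grip (a point): middle of the scoop's handle, at (-86, 0, 61) mm of scoop: the place to grip, fingers closing across y (18 mm)
- scoop_lip (a point): middle of the scoop's front lip, on its underside, at (40, 0, 0) mm of scoop
- bin: grey open picking bin, fixed; z up, x from its low front to its high back, origin under its floor's middle. Inside: flat floor x -120 to +82 mm, y -53 to +53 mm, 4 mm thick; then the back slopes up at 68 degrees to x +103, 55 mm high. Walls 4 mm thick; front wall 20 mm high, sides 20 mm to x -65, rising to 55 mm from x -30 on. The balls start at x above -15 mm; the front part is empty
- bin_in (a point): on the bin's inner floor, 4 mm above the origin of bin
- tray: aluminium open sorting tray, fixed to the bench; origin: centre of its underside. Outside 160 mm (x) by 150 mm (y) by 40 mm high, walls and floor 4 mm thick. It starts empty, left or right of the bin
- mat: black rubber mat, 260 mm (x) by 170 mm (y), 4 mm thick, fixed to the bench; origin: centre of its underside. The scoop's place, on the other side of the bin from the tray
- ball0: black plastic ball knob, 26 mm across, 14 g; origin: its centre. All five are alike and lie loose in the bin; its axes turn with it as it rolls
- ball1: black plastic ball knob, 26 mm across, 14 g; origin: its centre. All five are alike and lie loose in the bin; its axes turn with it as it rolls
- ball2: black plastic ball knob, 26 mm across, 14 g; origin: its centre. All five are alike and lie loose in the bin; its axes turn with it as it rolls
- ball3: black plastic ball knob, 26 mm across, 14 g; origin: its centre. All five are alike and lie loose in the bin; its axes turn with it as it rolls
- ball4: black plastic ball knob, 26 mm across, 14 g; origin: its centre. All five are alike and lie loose in the bin; its axes turn with it as it rolls
- driver: screwdriver, 190 mm long, lying beyond the bin; bystander, loose; origin: about the middle of its underside
- wrench: open-ended steel wrench, 190 mm long, lying in front of the bin; bystander, loose; origin: about the middle of its underside
- tape: ring of black tape, 90 mm across, 22 mm high; bystander, loose; origin: about the middle of its underside
- motor: bare electric motor, about 75 mm long, 74 mm high, lying on its foot; bystander, loose; origin: about the middle of its underside
- can: spray can, 60 mm across, 155 mm high, standing; bystander, loose; origin: about the middle of its underside
- mug: white mug, 76 mm across, 85 mm high; bystander, loose; origin: about the middle of its underside
Not all that is in view belongs to the job. Of the things shaped like the scoop, the aluminium one is meant. Several things have the shape of the tray; the one meant has the colours described above.

How it is judged:
By the outcome, as a careful person would: the job done as asked, in the order asked, and still so for the second after the job is handed in, with the robot touching nothing.
It also fails if it takes over 54 s, if anything falls off the work surface, if the arm or the gripper's body presses on something with over 40 N, if the wrist force passes 120 N, or if a joint passes its speed limit or range.

### The arm

A 6-joint arm with a two-finger parallel gripper is mounted at the origin on the work surface. World frame = base frame: x ahead of the robot, y to its left, z up, the work surface at z = 0. Lengths are in m, angles in rad, forces in N, time in s.
With the tool pointing down it reaches from about 0.375 to 0.975 m from the base axis. Payload 3.8 kg.
Tool frame: the origin (TCP) lies midway between the tips of the shut fingers; the grasp point (between the pads) lies 19 mm behind it; z points along the fingers, y is the line along which they close (so a half turn about z gives the same grasp; the last joint's range is limited). The gripper opens to 85 mm and grips with 20 to 120 N. Pads are 22 mm wide; open, the fingers measure 114 mm over their backs; the gripper's body (76 mm by 85 mm) begins 54 mm behind the grasp point. The pads swing forward as they close: fully open they stand 13 mm farther back than shut.
Start: joints at [1.129, 0.264, 1.604, -0, 1.274, -0.037], TCP at [0.266, 0.62, 0.231] pointing down, gripper open.
Joint ranges: [-2.63, 2.63], [-0.94, 2.18], [0.31, 2.57], [-1.31, 4.45], [0, 2.66], [-2.55, 2.55]. Speed limits (rad/s): [2.57, 2.57, 3.14, 3.14, 3.14, 3.14].

### API

Orientations are given as a rotation vector (axis times angle).
In Python, from workcell import * gives the robot as it stands. The module is installed in compiled form; this text tells all that it offers.
- The arm moves only by the tool apply_moves, never from a script. Its arguments are lists of equal length, an entry for each row: "fingers": the opening, from 0 (shut) to 1 (fully open); "travel": the shift along the tool's x, y, z normalised to -1 to 1, where 1 is 0.05 m, a list of three; "rotation": the turn, a rotation vector about the tool's x, y, z normalised to -1 to 1, where 1 is 6 degrees, a list of three. In form: {"fingers": [fingers, ...], "travel": [[dx, dy, dz], ...], "rotation": [[ax, ay, az], ...]}. A call has 1 to 12 rows; each row shifts and turns the commanded pose from where the row before left it, along the tool's axes as they then stand; what a row does not reach is not made up. A row lasts 1/10 s, in which the tool goes at most 50 mm and 8.59 degrees, less where a joint would pass 70% of its speed; a pose out of reach is approached as far as the arm can. A call with a number of a shift or a turn outside -1 to 1 is refused whole. A call with a gripper value outside its range is refused whole. The fingers move at their own pace and stop on an object; "newtons" is the grip in N (left out, the last holds). Time passes only in rows, so rows that do not move let the fingers close. It gives the time, the measured TCP pose, the force, the opening and the grip force at its end, in the units of the state.
- read_state(): the state, without advancing time (a new reading comes with each control period).
- read_camera(name): name is "side" or "top" or "wrist"; returns a dict with "image" (420x560x3 uint8, red, green, blue), "fx", "fy", "cx", "cy" (pixels), "extrinsics" (4x4, takes a point from world to camera coordinates). Camera axes: x right, y down, z forward; pixel columns grow to the right and rows downward; lengths in m; the calibration is good to about 2 mm. A picture is of the moment at which its call begins. There is no depth.
- finish_job(): hands the job in; it is judged then, once.
Trained networks look in the newest picture that a camera, given by its name, has taken for a name from the list of things; names that differ only in an ending like _2 or _b are one class to them, and where a whole thing is asked for, a point or a joint stands for the part that bears it (a point fixed in the world has none). Each returns a list of dicts, best first, with "p" (0 to 1); they miss things now and then, are a little off and sometimes report something else, mostly with a low value. They report only what shows in the picture. A call takes as long as a camera call. They do not tell look-alikes from the thing itself.
- regions_of(camera, name): "mask" (420x560 bool, what is visible of it) and "bbox" ([left, top, width, height] in pixels, round what is visible of it).
- tip_of(camera, name): "location" ([column, row] in pixels: a listed point, or the origin of a listed thing).
The state is a dict: "time": time; "q": joint angles; "joint_vel": joint speeds; "joint_torque": joint torques, N m; "tool_pos": TCP position; "tcp_rot": TCP orientation; "wrist_force": force on the tool from outside, world axes, zero at the start; "torque": the same for the moment, N m; "width": opening from 0.0 (shut) to 1.0 (fully open); "grip_force": force on a finger pad.
Only numpy, scipy, OpenCV 4.12 (cv2) and the standard library are available. Lean on these libraries where they do the work, as an engineer would, in place of code of your own. Each camera call takes 0.05 s, during which the arm holds its last target. There are 200 camera calls.

## Working session

There is one attempt and no reset: what is moved stays moved. The work goes in short steps, Python scripts to look and compute and a tool call to move; the robot and the scene stay as the last step left them, time stands still between calls to the robot, and variables do not carry over. Pictures are saved under pics/ and viewed, at most 10 in all, crops included, and the job is handed in when it is done.

Besides the shell and the picture viewer there is one more tool, called after ">>>" by a JSON object that holds its "fn" and its "kwargs", one argument or row to a line. apply_moves: Moves the arm, as the interface text tells. Scaled input: -1 to 1 covers 0.05 m each way for a shift and 6 degrees each way for a turn. Its arguments: {"type":"object","properties":{"fingers":{"type":"array","items":{"type":"number"}},"travel":{"type":"array","items":{"type":"array","items":{"type":"number"}}},"rotation":{"type":"array","items":{"type":"array","items":{"type":"number"}}},"newtons":{"type":"number"}},"required":["fingers","travel","rotation"]}

```bash
mkdir -p pics
cat > h.py <<'E'
from workcell import *
import numpy as np, cv2
from scipy.spatial.transform import Rotation as R
def ray(c,px):
    E=c["extrinsics"]; d=np.array([(px[0]-c["cx"])/c["fx"],(px[1]-c["cy"])/c["fy"],1.]); Rm=E[:3,:3]
    return -Rm.T@E[:3,3], Rm.T@d
def onz(c,px,z):
    o,d=ray(c,px); return o+d*(z-o[2])/d[2]
def proj(c,p):
    q=c["extrinsics"]@np.append(p,1); return np.array([c["fx"]*q[0]/q[2]+c["cx"],c["fy"]*q[1]/q[2]+c["cy"]])
def save(c,n): cv2.imwrite("pics/"+n,c["image"][:,:,::-1])
E
python3 - <<'E'
from h import *
for n in ("top","side"):
    c=read_camera(n); save(c,n+"0.png"); print(n, np.round(c["extrinsics"],3).tolist(),c["fx"])
    for t in ("scoop","scoop_grip","scoop_lip","bin","bin_in","tray","mat","ball0"):
        print(t,[(np.round(d["location"]).tolist(),round(d["p"],2),np.round(onz(c,d["location"],0.004),3)[:2].tolist()) for d in tip_of(n,t)][:6])
s=read_state(); print(s)
E
```

```text
top [[0.029, -1.0, 0.005, -0.022], [-0.99, -0.029, -0.141, 0.524], [0.142, -0.001, -0.99, 1.587], [0.0, 0.0, 0.0, 1.0]] 530.0943506256419
scoop [([392.0, 293.0], 0.82, [0.284, -0.351]), ([388.0, 206.0], 0.57, [0.553, -0.336]), ([456.0, 237.0], 0.54, [0.462, -0.551])]
scoop_grip [([391.0, 230.0], 0.77, [0.476, -0.347]), ([401.0, 321.0], 0.58, [0.201, -0.378]), ([380.0, 215.0], 0.28, [0.523, -0.313])]
scoop_lip [([390.0, 191.0], 0.83, [0.601, -0.344]), ([394.0, 275.0], 0.83, [0.34, -0.355]), ([388.0, 206.0], 0.52, [0.554, -0.337])]
bin [([276.0, 187.0], 0.81, [0.602, 0.015])]
bin_in [([273.0, 185.0], 0.61, [0.608, 0.024])]
tray [([184.0, 223.0], 0.7, [0.481, 0.299]), ([178.0, 300.0], 0.6, [0.245, 0.305])]
mat [([381.0, 214.0], 0.56, [0.528, -0.316])]
ball0 [([265.0, 160.0], 0.49, [0.688, 0.052]), ([262.0, 185.0], 0.48, [0.609, 0.06]), ([267.0, 175.0], 0.44, [0.642, 0.045]), ([285.0, 185.0], 0.4, [0.611, -0.013]), ([281.0, 178.0], 0.39, [0.634, -0.001])]
side [[-0.995, -0.096, 0.024, 0.511], [-0.075, 0.572, -0.817, 0.098], [0.064, -0.814, -0.577, 1.629], [0.0, 0.0, 0.0, 1.0]] 482.621051
[... 749 characters left out ...]
4])]
{'time': 0.9, 'q': array([ 1.12912682e+00,  2.63837797e-01,  1.60399506e+00, -1.30929167e-05,
        1.27371274e+00, -3.68977761e-02]), 'joint_vel': array([-6.95540256e-04,  8.12229270e-04, -8.31285433e-05,  1.26099915e-04,
       -2.85918905e-03,  6.13036213e-04]), 'joint_torque': array([ 4.47393822e-04, -5.15044749e+01, -3.67736328e+01,  1.56578852e-05,
        5.11920316e-04,  1.57952474e-05]), 'tool_pos': array([0.26582282, 0.62044758, 0.23132435]), 'tcp_rot': array([6.31471756e-01, 3.07745046e+00, 6.71611272e-05]), 'wrist_force': array([ 0.13476977, -0.32922224,  0.06006985]), 'torque': array([-0.01893707,  0.03185723,  0.00061058]), 'grip_force': 0.0, 'width': 1.0009764521704645}
```

```bash
python3 -c "
import cv2,numpy as np
a=cv2.imread('pics/top0.png');b=cv2.imread('pics/side0.png')
print(a.shape)"
```

```text
(420, 560, 3)
```

View pics/top0.png

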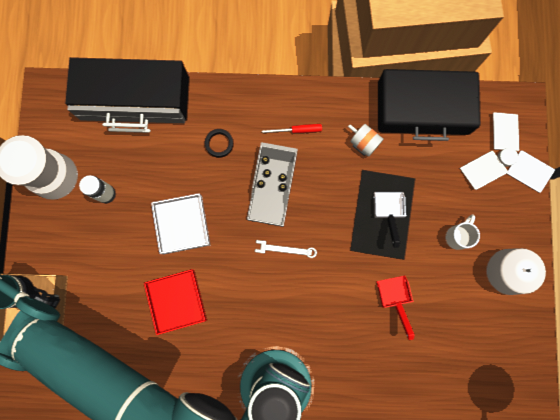

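View pics/side0.png

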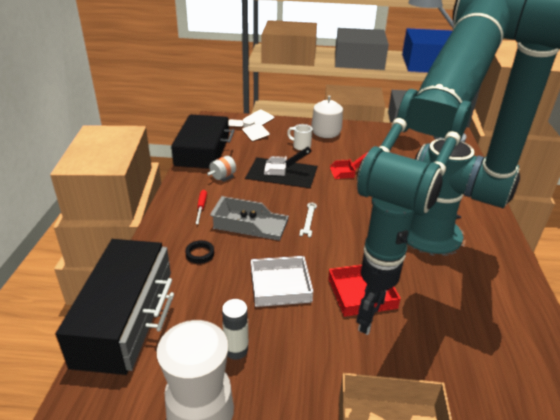

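Candidates, as top-image pixels:
- **Scoop:** aluminium one on the mat (388,206), or the red one on the bench (394,293). I choose the aluminium one.
- **Tray:** silver/white one (180,223), or the red one (176,301). I choose the silver one.
- **Bin and balls:** the grey bin is at (273,185), with five dark balls between x 261 and 285.

Next I check this in one crop and fit the poses.

```bash
cat >> h.py <<'E'
def plan(p1,R1,n,p0=None,R0=None,f=None):
    """rows (rounded) for a straight, slerped path; prints travel & rotation"""
    from scipy.spatial.transform import Slerp
    s=read_state()
    if p0 is None: p0=s["tool_pos"]
    if R0 is None: R0=R.from_rotvec(s["tcp_rot"])
    sl=Slerp([0,1],R.concatenate([R0,R1])); P,Q=np.array(p0,float),R0; T=[];W=[]
    for i in range(1,n+1):
        u=i/n; t=np.round(Q.inv().apply(p0+(np.array(p1)-p0)*u-P)/0.05,2)
        w=np.round((Q.inv()*sl(u)).as_rotvec()/np.radians(6),2)
        P=P+Q.apply(t*0.05); Q=Q*R.from_rotvec(w*np.radians(6)); T.append(t.tolist()); W.append(w.tolist())
    T=[[v+0. for v in t] for t in T];W=[[v+0. for v in t] for t in W]
    print("T",T,"\nW",W,"max",np.abs(T).max(),np.abs(W).max(),"end",P.round(4))
    return P,Q
def down(yaw,pitch=0.):
    """tool pose: x = scoop x at world yaw (deg); pitch>0 = lip up (deg)"""
    return R.from_euler("z",yaw,degrees=True)*R.from_euler("y",-pitch,degrees=True)*R.from_euler("x",180,degrees=True)
E
python3 - <<'E'
from h import *
c=read_camera("top")
cv2.imwrite("pics/crop1.png",cv2.resize(c["image"][130:340,140:420,::-1],None,fx=2.8,fy=2.8,interpolation=cv2.INTER_CUBIC))
for n,z in (("bin",.02),("tray",.04),("mat",.004),("scoop",.03)):
    for d in regions_of("top",n)[:3]:
        m=d["mask"]; v,u=np.nonzero(m)
        P=np.array([onz(c,(a,b),z)[:2] for a,b in zip(u,v)],np.float32)*1000
        r=cv2.minAreaRect(P); print(n,round(d["p"],2),np.round(r[0],0),np.round(r[1],0),round(r[2],1),d["bbox"])
E
```

```text
bin 0.71 [738. 199.] [93. 86.] 28.5 [205.6, 128.6, 30.9, 28.2]
bin 0.27 [579. 569.] [117.  62.] 65.3 [81.9, 175.9, 34.2, 25.7]
tray 0.84 [242. 304.] [163. 156.] 17.1 [147.4, 270.5, 60.5, 61.7]
tray 0.45 [ 508. -337.] [172.  95.] 1.7 [372.3, 193.1, 32.9, 54.6]
mat 0.6 [ 528. -322.] [172. 261.] 81.7 [350.3, 170.5, 68.8, 85.8]
scoop 0.7 [ 508. -339.] [170.  95.] 1.7 [375.2, 193.3, 29.7, 54.6]
scoop 0.58 [ 239. -364.] [185.  96.] 12.9 [376.1, 276.6, 37.2, 62.3]
```

View pics/crop1.png

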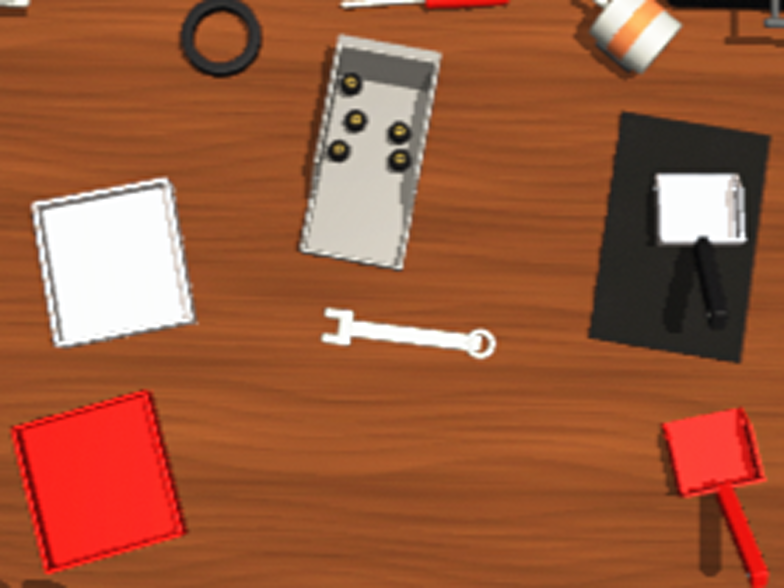

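Run:
```python
from h import *
c=read_camera("wrist"); s=read_state()
Ew=np.linalg.inv(c["extrinsics"]); Rt=R.from_rotvec(s["tcp_rot"])
print(Rt.inv().apply(Ew[:3,3]-s["tool_pos"]).round(3), (Rt.inv().as_matrix()@Ew[:3,:3]).round(2).tolist(),c["fx"])
P,Q=plan([.42,.10,.34],down(-5),26)
```

```text
[ 0.084  0.    -0.143] [[0.0, -0.95, -0.32], [1.0, 0.0, -0.0], [0.0, -0.32, 0.95]] 322.00815068427994
T [[-0.27, -0.32, -0.08], [-0.3, -0.29, -0.09], [-0.33, -0.26, -0.08], [-0.35, -0.22, -0.08], [-0.38, -0.18, -0.09], [-0.39, -0.13, -0.08], [-0.41, -0.1, -0.09], [-0.41, -0.05, -0.08], [-0.42, 0.0, -0.08], [-0.42, 0.04, -0.09], [-0.41, 0.09, -0.08], [-0.39, 0.13, -0.08], [-0.38, 0.17, -0.09], [-0.36, 0.21, -0.08], [-0.34, 0.25, -0.08], [-0.3, 0.29, -0.09], [-0.27, 0.31, -0.08], [-0.24, 0.35, -0.09], [-0.2, 0.37, -0.08], [-0.16, 0.38, -0.08], [-0.11, 0.4, -0.09], [-0.07, 0.42, -0.08], [-0.02, 0.41, -0.08], [0.02, 0.42, -0.09], [0.06, 0.41, -0.08], [0.11, 0.41, -0.08]] 
W [[0.0, 0.0, 1.04], [0.0, 0.0, 1.03], [0.0, 0.0, 1.04], [0.0, 0.0, 1.04], [0.0, 0.0, 1.04], [0.0, 0.0, 1.03], [0.0, 0.0, 1.04], [0.0, 0.0, 1.04], [0.0, 0.0, 1.04], [0.0, 0.0, 1.03], [0.0, 0.0, 1.04], [0.0, 0.0, 1.04], [0.0, 0.0, 1.03], [0.0, 0.0, 1.04], [0.0, 0.0, 1.04], [0.0, 0.0, 1.04], [0.0, 0.0, 1.03], [0.0, 0.0, 1.04], [0.0, 0.0, 1.04], [0.0, 0.0, 1.03], [0.0, 0.0, 1.04], [0.0, 0.0, 1.04], [0.0, 0.0, 1.04], [0.0, 0.0, 1.03], [0.0, 0.0, 1.04], [0.0, 0.0, 1.04]] max 0.42 1.04 end [0.4198 0.0998 0.3398]
```

The crop confirms both choices. The silver scoop on the black mat has its pan at about crop (700,208) and its handle running down to (715,315). The silver tray is at (113,263), and the grey bin holds five balls at its far end. The red scoop and red tray are decoys.

Run:
```python
from h import *
P,Q=plan([.60,.0,.34],down(0),24)
```

```text
T [[-0.46, -0.37, -0.09], [-0.5, -0.31, -0.09], [-0.53, -0.25, -0.09], [-0.55, -0.19, -0.09], [-0.58, -0.12, -0.09], [-0.58, -0.06, -0.09], [-0.59, 0.0, -0.09], [-0.58, 0.08, -0.09], [-0.57, 0.14, -0.1], [-0.55, 0.2, -0.09], [-0.53, 0.27, -0.09], [-0.49, 0.32, -0.09], [-0.45, 0.37, -0.09], [-0.4, 0.43, -0.09], [-0.36, 0.47, -0.09], [-0.29, 0.51, -0.09], [-0.24, 0.53, -0.09], [-0.18, 0.56, -0.09], [-0.11, 0.58, -0.09], [-0.04, 0.59, -0.09], [0.02, 0.58, -0.09], [0.09, 0.58, -0.09], [0.15, 0.57, -0.09], [0.22, 0.55, -0.09]] 
W [[0.0, 0.0, 1.09], [0.0, 0.0, 1.09], [0.0, 0.0, 1.09], [0.0, 0.0, 1.09], [0.0, 0.0, 1.08], [0.0, 0.0, 1.09], [0.0, 0.0, 1.09], [0.0, 0.0, 1.09], [0.0, 0.0, 1.09], [0.0, 0.0, 1.09], [0.0, 0.0, 1.09], [0.0, 0.0, 1.09], [0.0, 0.0, 1.09], [0.0, 0.0, 1.09], [0.0, 0.0, 1.08], [0.0, 0.0, 1.09], [0.0, 0.0, 1.09], [0.0, 0.0, 1.09], [0.0, 0.0, 1.09], [0.0, 0.0, 1.09], [0.0, 0.0, 1.09], [0.0, 0.0, 1.09], [0.0, 0.0, 1.09], [0.0, 0.0, 1.08]] max 0.59 1.09 end [ 6.001e-01 -2.000e-04  3.398e-01]
```

>>> {"fn": "apply_moves", "kwargs": {
  "fingers": [1,1,1,1,1,1,1,1,1,1,1,1],
  "travel": [
    [-0.46,-0.37,-0.09],
    [-0.5,-0.31,-0.09],
    [-0.52,-0.26,-0.09],
    [-0.55,-0.21,-0.09],
    [-0.56,-0.16,-0.09],
    [-0.57,-0.1,-0.09],
    [-0.58,-0.04,-0.09],
    [-0.58,0.02,-0.09],
    [-0.58,0.08,-0.09],
    [-0.57,0.14,-0.09],
    [-0.56,0.2,-0.09],
    [-0.53,0.25,-0.09]
  ],
  "rotation": [
    [0,0,1],
    [0,0,1],
    [0,0,1],
    [0,0,1],
    [0,0,1],
    [0,0,1],
    [0,0,1],
    [0,0,1],
    [0,0,1],
    [0,0,1],
    [0,0,1],
    [0,0,1]
  ]
}}

```text
time: 2.4
tool_pos: [0.4268, 0.307, 0.2857]
tcp_rot: [2.324, 2.114, 0.001]
wrist_force: [0.3, 0.5, 0.2]
width: 1.001
grip_force: 0.0
```

>>> {"fn": "apply_moves", "kwargs": {
  "fingers": [1,1,1,1,1,1,1,1,1,1,1,1],
  "travel": [
    [-0.5,0.3,-0.09],
    [-0.47,0.35,-0.09],
    [-0.43,0.4,-0.09],
    [-0.38,0.44,-0.09],
    [-0.33,0.48,-0.09],
    [-0.28,0.51,-0.09],
    [-0.23,0.54,-0.09],
    [-0.17,0.56,-0.09],
    [-0.12,0.57,-0.09],
    [-0.06,0.58,-0.09],
    [0,0.58,-0.09],
    [0.06,0.58,-0.09]
  ],
  "rotation": [
    [0,0,1],
    [0,0,1],
    [0,0,1],
    [0,0,1],
    [0,0,1],
    [0,0,1],
    [0,0,1],
    [0,0,1],
    [0,0,1],
    [0,0,1],
    [0,0,1],
    [0,0,1]
  ]
}}

```text
time: 3.6
tool_pos: [0.5776, -0.009, 0.3396]
tcp_rot: [-3.123, -0.343, -0.0]
wrist_force: [0.2, 0.4, -0.1]
width: 0.997
grip_force: 0.0
```

Run:
```python
from h import *
c=read_camera("wrist"); save(c,"w1.png"); s=read_state(); print(s["time"],s["tool_pos"],R.from_rotvec(s["tcp_rot"]).as_matrix()[:,0].round(3),s["q"].round(2))
np.savez("w1.npz",**c)
for t in ("bin","bin_in","ball0","tray"):
    print(t,[(np.round(d["location"],1).tolist(),round(d["p"],2),np.round(onz(c,d["location"],0.004),3)[:2].tolist()) for d in tip_of("wrist",t)][:6])
```

```text
3.65 [ 0.57949476 -0.01303092  0.34025035] [0.977 0.211 0.002] [-0.06  0.03  1.67 -0.    1.44  1.3 ]
bin [([262.2, 129.3], 0.97, [0.611, 0.031])]
bin_in [([265.3, 129.2], 0.89, [0.612, 0.026])]
ball0 [([283.0, 138.7], 0.77, [0.604, -0.002]), ([257.1, 66.9], 0.68, [0.691, 0.054]), ([285.3, 118.6], 0.57, [0.633, 0.001]), ([235.8, 122.3], 0.53, [0.612, 0.07]), ([256.9, 102.4], 0.52, [0.646, 0.045])]
tray [([69.8, 179.3], 0.98, [0.474, 0.302]), ([63.9, 306.0], 0.93, [0.24, 0.31])]
```

View pics/w1.png

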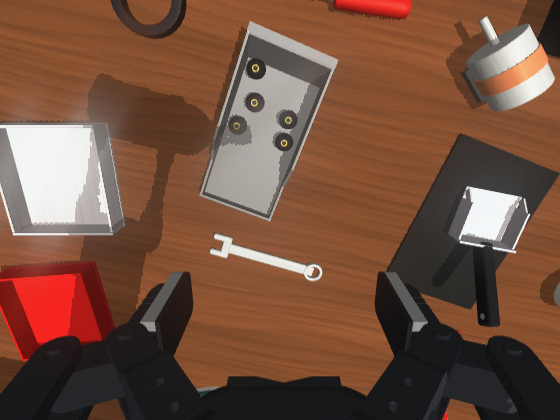

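The wrist view shows the bin rim corners at (249,23), (338,60), (270,220) and (200,194). The five balls lie between (235,66) and (290,145). The tray is at left (60,180), and the scoop on the mat has its pan at (493,217) and handle end at (488,320).

Run:
```python
from h import *
from scipy.optimize import least_squares
c=dict(np.load("w1.npz"))
loc=np.array([[-.124,.057,.02],[-.124,-.057,.02],[.107,.057,.055],[.107,-.057,.055]])
px=np.array([[200,194],[270,220],[249,23],[338,60]])
def f(v): return np.concatenate([proj(c,R.from_euler("z",v[2]).apply(l)+[v[0],v[1],0])-p for l,p in zip(loc,px)])
r=least_squares(f,[.61,.02,-.1]); print(r.x[:2],np.degrees(r.x[2]),r.fun.round(1))
bx=R.from_euler("z",-r.x[2])
for d in tip_of("wrist","ball0"): print(bx.apply(onz(c,d["location"],.017)-[*r.x[:2],0]).round(3))
plan([.56,-.34,.25],down(0),8)
```

```text
[0.61661672 0.0274459 ] -8.598216150563179 [ 0.  -1.7  1.6 -1.9 -0.5  0.5 -0.8  1.9]
[-0.006 -0.03   0.017]
[0.069 0.036 0.017]
[ 0.02  -0.023  0.017]
[-0.009  0.04   0.017]
[0.026 0.021 0.017]
T [[-0.23, 0.8, 0.22], [-0.2, 0.81, 0.22], [-0.18, 0.81, 0.23], [-0.16, 0.82, 0.22], [-0.13, 0.82, 0.22], [-0.12, 0.83, 0.22], [-0.08, 0.83, 0.23], [-0.07, 0.83, 0.22]] 
W [[0.0, 0.0, 0.27], [0.0, 0.0, 0.27], [0.0, 0.0, 0.26], [0.0, 0.0, 0.27], [0.0, 0.0, 0.27], [0.0, 0.0, 0.27], [0.0, 0.01, 0.27], [-0.01, 0.0, 0.27]] max 0.83 0.27 end [ 0.56   -0.3401  0.2499]
```

>>> {"fn": "apply_moves", "kwargs": {
  "fingers": [1,1,1,1,1,1,1,1,1],
  "travel": [
    [-0.23,0.8,0.22],
    [-0.2,0.81,0.22],
    [-0.18,0.81,0.22],
    [-0.16,0.82,0.22],
    [-0.13,0.82,0.22],
    [-0.12,0.83,0.22],
    [-0.08,0.83,0.22],
    [-0.07,0.83,0.22],
    [0,0,0]
  ],
  "rotation": [
    [0,0,0.27],
    [0,0,0.27],
    [0,0,0.27],
    [0,0,0.27],
    [0,0,0.27],
    [0,0,0.27],
    [0,0,0.27],
    [0,0,0.27],
    [0,0,0]
  ]
}}

```text
time: 4.8
tool_pos: [0.5582, -0.3437, 0.2485]
tcp_rot: [-3.141, 0.008, 0.006]
wrist_force: [-0.9, -0.0, -1.0]
width: 1.0
grip_force: 0.0
```

Run:
```python
from h import *
c=read_camera("wrist"); save(c,"w2.png"); s=read_state(); print(s["time"],s["tool_pos"],R.from_rotvec(s["tcp_rot"]).as_matrix()[:,0].round(3),s["q"].round(2))
np.savez("w2.npz",**c)
for t,z in (("scoop",.004),("scoop_grip",.065),("scoop_lip",.004),("mat",0)):
    print(t,[(np.round(d["location"],1).tolist(),round(d["p"],2),np.round(onz(c,d["location"],z),4)[:2].tolist()) for d in tip_of("wrist",t)][:3])
```

```text
4.85 [ 0.55881245 -0.34145667  0.24946852] [ 1.    -0.004 -0.003] [-0.59  0.22  1.63  0.    1.3   0.99]
scoop [([288.7, 349.1], 0.87, [0.2854, -0.3495]), ([281.7, 168.4], 0.66, [0.5597, -0.341])]
scoop_grip [([278.5, 257.1], 0.82, [0.4709, -0.3371])]
scoop_lip [([282.2, 323.1], 0.91, [0.3323, -0.3401]), ([278.7, 137.0], 0.78, [0.5973, -0.3377])]
mat []
```

View pics/w2.png

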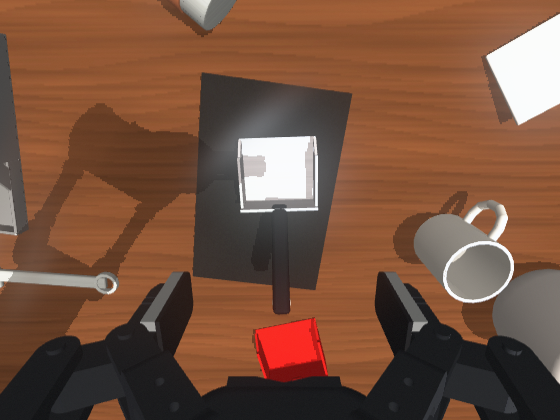

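The close view shows the pan front edge from (239,139) to (316,137), its back edge at row 211, and the handle running straight along column 280 to (281,308). The scoop yaw is about +1.5° and the grip point is near (0.4715, -0.342, 0.065). The red scoop at (290,345) stays clear.

Run:
```python
from h import *
Q=down(1.5,-10)
P,Q=plan([.468,-.342,.2],Q,3)
plan([.468,-.342,.0475],Q,6,P,Q)
```

```text
T [[-0.62, 0.02, 0.35], [-0.59, 0.01, 0.38], [-0.57, 0.01, 0.41]] 
W [[-0.01, -0.56, -0.08], [-0.01, -0.56, -0.09], [0.0, -0.55, -0.08]] max 0.62 0.56 end [ 0.4682 -0.342   0.2001]
T [[0.09, 0.0, 0.5], [0.08, 0.0, 0.5], [0.09, 0.0, 0.5], [0.09, 0.0, 0.5], [0.09, 0.0, 0.51], [0.08, 0.0, 0.5]] 
W [[0.0, 0.0, 0.0], [0.0, 0.0, 0.0], [0.0, 0.0, 0.0], [0.0, 0.0, 0.0], [0.0, 0.0, 0.0], [0.0, 0.0, 0.0]] max 0.51 0.0 end [ 0.4677 -0.3419  0.0474]
```

>>> {"fn": "apply_moves", "kwargs": {
  "fingers": [1,1,1,1,1,1,1,1,1,1,1],
  "travel": [
    [-0.62,0.02,0.35],
    [-0.59,0.01,0.38],
    [-0.57,0.01,0.41],
    [0,0,0],
    [0.09,0,0.5],
    [0.09,0,0.5],
    [0.09,0,0.5],
    [0.09,0,0.5],
    [0.09,0,0.5],
    [0.08,0,0.5],
    [0,0,0]
  ],
  "rotation": [
    [-0.01,-0.56,-0.08],
    [-0.01,-0.56,-0.08],
    [0,-0.56,-0.08],
    [0,0,0],
    [0,0,0],
    [0,0,0],
    [0,0,0],
    [0,0,0],
    [0,0,0],
    [0,0,0],
    [0,0,0]
  ]
}}

```text
time: 6.15
tool_pos: [0.4666, -0.3409, 0.0448]
tcp_rot: [-3.127, -0.038, 0.281]
wrist_force: [-0.8, 1.3, -0.4]
width: 1.004
grip_force: 0.0
```

Run:
```python
from h import *
c=read_camera("wrist"); save(c,"w3.png"); s=read_state(); M=R.from_rotvec(s["tcp_rot"]).as_matrix(); print(s["tool_pos"],M[:,0].round(3),M[:,2].round(3),s["wrist_force"].round(1))
for t,z in (("scoop_grip",.065),("scoop_lip",.004)):
    print(t,[(np.round(d["location"],1).tolist(),round(d["p"],2),np.round(onz(c,d["location"],z),4)[:2].tolist()) for d in tip_of("wrist",t)][:3])
```

```text
[ 0.4675685  -0.34193806  0.04667114] [ 0.984  0.024 -0.176] [-0.176 -0.003 -0.984] [-0.   0.8 -0. ]
scoop_grip [([278.4, 294.7], 0.62, [0.471, -0.3381])]
scoop_lip []
```

View pics/w3.png

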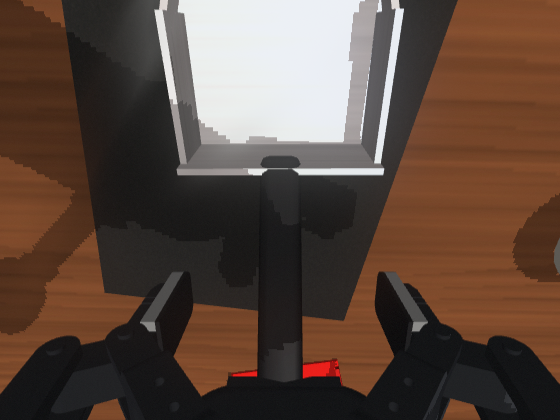

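The handle sits centred at column 280 between the open pads, which are at (165,300) and (400,300). I close on it.

>>> {"fn": "apply_moves", "kwargs": {
  "fingers": [0,0,0,0,0,0,0,0,0,0],
  "travel": [
    [0,0,0],
    [0,0,0],
    [0,0,0],
    [0,0,0],
    [0,0,0],
    [0,0,0],
    [-0.05,0,-0.3],
    [-0.1,0,-0.6],
    [-0.1,0,-0.6],
    [0,0,0]
  ],
  "rotation": [
    [0,0,0],
    [0,0,0],
    [0,0,0],
    [0,0,0],
    [0,0,0],
    [0,0,0],
    [0,0,0],
    [0,0,0],
    [0,0,0],
    [0,0,0]
  ],
  "newtons": 100
}}

```text
time: 7.3
tool_pos: [0.4711, -0.3457, 0.1285]
tcp_rot: [3.123, 0.034, -0.264]
wrist_force: [1.3, -0.1, -0.7]
width: 0.197
grip_force: 97.4
```

```bash
cat >> h.py <<'E'
# tool<-scoop transform as gripped; bin pose
_T0=(np.array([.4676,-.3419,.0467]),down(1.4,-10.1)); _S0=(np.array([.5575,-.3395,.004]),R.from_euler("z",1.4,degrees=True))
RTS=_T0[1].inv()*_S0[1]; PTS=_T0[1].inv().apply(_S0[0]-_T0[0])
BIN=np.array([.6166,.0274,0]); BY=-8.6
def scoop_now():
    s=read_state(); Q=R.from_rotvec(s["tcp_rot"]); return s["tool_pos"]+Q.apply(PTS), Q*RTS
def tool_for(p,yaw,pitch=0):
    S=R.from_euler("z",yaw,degrees=True)*R.from_euler("y",-pitch,degrees=True); Q=S*RTS.inv(); return np.array(p)-Q.apply(PTS),Q
def binp(x,y,z): return BIN+R.from_euler("z",BY,degrees=True).apply([x,y,z])
E
python3 - <<'E'
from h import *
c=read_camera("wrist"); s=read_state(); p,S=scoop_now(); print(s["tool_pos"],s["wrist_force"].round(1),s["width"],s["grip_force"],p,S.as_euler("zyx",degrees=True).round(1))
print([(d["location"],d["p"]) for d in tip_of("wrist","scoop")][:2],proj(c,p),[(d["location"],d["p"]) for d in tip_of("wrist","scoop_lip")][:2],proj(c,p+S.apply([.04,0,0])))
b=c["image"][:,:,::-1]; cv2.imwrite("pics/w4.png",b)
p1,Q1=tool_for(binp(-58,0,0)*[1,1,0]*0+binp(-.058,0,.12),BY,0)
plan(p1,Q1,11)
E
```

```text
[ 0.46992566 -0.34476792  0.12604635] [ 0.9 -0.5 -2.7] 0.19975598875233805 97.40625500679016 [ 0.56004329 -0.34269438  0.08379032] [ 1.3 -0.3 -0.2]
[([281.4, 67.4], 0.92)] [282.12165123  71.52803953] [] [281.95312617 -28.47242245]
T [[0.01, -0.71, -0.08], [-0.01, -0.72, -0.07], [-0.01, -0.71, -0.07], [-0.03, -0.71, -0.07], [-0.03, -0.72, -0.07], [-0.05, -0.71, -0.06], [-0.06, -0.71, -0.06], [-0.07, -0.71, -0.07], [-0.08, -0.71, -0.06], [-0.09, -0.71, -0.05], [-0.1, -0.71, -0.06]] 
W [[0.03, 0.0, 0.15], [0.02, 0.0, 0.15], [0.03, 0.0, 0.14], [0.02, 0.0, 0.15], [0.03, 0.0, 0.15], [0.02, 0.0, 0.15], [0.03, 0.0, 0.14], [0.03, 0.0, 0.15], [0.02, 0.0, 0.15], [0.03, 0.01, 0.15], [0.02, 0.0, 0.14]] max 0.72 0.15 end [0.4704 0.0494 0.1627]
```

>>> {"fn": "apply_moves", "kwargs": {
  "fingers": [0,0,0,0,0,0,0,0,0,0,0,0],
  "travel": [
    [0.01,-0.71,-0.08],
    [-0.01,-0.72,-0.07],
    [-0.01,-0.71,-0.07],
    [-0.03,-0.71,-0.07],
    [-0.03,-0.72,-0.07],
    [-0.05,-0.71,-0.06],
    [-0.06,-0.71,-0.06],
    [-0.07,-0.71,-0.07],
    [-0.08,-0.71,-0.06],
    [-0.09,-0.71,-0.05],
    [-0.1,-0.71,-0.06],
    [0,0,0]
  ],
  "rotation": [
    [0.03,0,0.15],
    [0.02,0,0.15],
    [0.03,0,0.14],
    [0.02,0,0.15],
    [0.03,0,0.15],
    [0.02,0,0.15],
    [0.03,0,0.14],
    [0.03,0,0.15],
    [0.02,0,0.15],
    [0.03,0,0.15],
    [0.02,0,0.14],
    [0,0,0]
  ]
}}

```text
time: 8.65
tool_pos: [0.4695, 0.0525, 0.1617]
tcp_rot: [-3.107, 0.228, 0.279]
wrist_force: [0.9, -0.6, -1.9]
width: 0.19
grip_force: 98.8
```

Run:
```python
from h import *
c=read_camera("wrist"); s=read_state(); p,S=scoop_now(); print(s["time"],s["tool_pos"],s["wrist_force"].round(1),p,S.as_euler("zyx",degrees=True).round(1))
print([(d["location"],d["p"]) for d in tip_of("wrist","scoop")][:2],proj(c,p))
bi=R.from_euler("z",-BY,degrees=True)
t=read_camera("top")
for d in tip_of("top","ball0"): print(bi.apply(onz(t,d["location"],.017)-BIN).round(3),round(d["p"],2))
for n in ("bin","bin_in"): print(n,[onz(t,d["location"],.004).round(4) for d in tip_of("top",n)][:1],[onz(c,d["location"],.004).round(4) for d in tip_of("wrist",n)][:1])
print("lip pred top",proj(t,p+S.apply([.04,0,0])),[d["location"] for d in tip_of("top","scoop_lip")][:3])
cv2.imwrite("pics/w5.png",np.vstack([c["image"],cv2.resize(t["image"][120:246,190:358],(560,420),interpolation=cv2.INTER_CUBIC)])[:,:,::-1][::1])
a=cv2.imread("pics/w5.png"); cv2.imwrite("pics/w5.png",cv2.resize(np.hstack([a[:420],a[420:]]),(800,300)))
p1,Q1=tool_for(binp(-.058,0,.02),BY,-1); plan(p1,Q1,5)
```

```text
8.7 [0.46947073 0.05062039 0.16151436] [ 0.  -1.2 -2. ] [0.55834686 0.03768282 0.11856423] [-8.4  0.2 -0. ]
[([279.6, 68.1], 0.87)] [288.07785927  68.45221159]
[-0.199 -0.071  0.017] 0.37
bin [] []
bin_in [] []
lip pred top [269.8957041  181.36676285] [[393.0, 276.1], [456.0, 236.5]]
T [[0.07, 0.0, 0.39], [0.07, -0.01, 0.39], [0.07, 0.0, 0.38], [0.08, -0.01, 0.39], [0.07, 0.0, 0.39]] 
W [[0.0, -0.03, 0.0], [0.0, -0.04, 0.0], [0.0, -0.03, -0.01], [0.01, -0.03, 0.0], [0.0, -0.04, 0.0]] max 0.39 0.04 end [0.471  0.0492 0.0643]
```

View pics/w5.png

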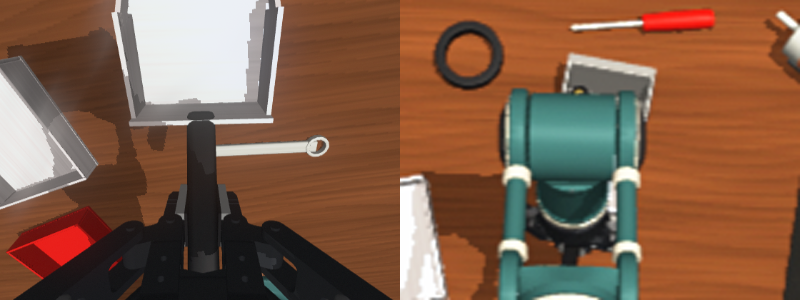

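The wrist view shows the pan held square, centred at about column 201 of 400, and the wrench lying clear below. In the top view the arm covers the bin, with only its back end showing. I lower into the empty front part.

>>> {"fn": "apply_moves", "kwargs": {
  "fingers": [0,0,0,0,0,0,0],
  "travel": [
    [0.07,0,0.39],
    [0.07,0,0.39],
    [0.07,0,0.39],
    [0.07,0,0.39],
    [0.07,0,0.39],
    [0,0,0],
    [0,0,0]
  ],
  "rotation": [
    [0,-0.03,0],
    [0,-0.03,0],
    [0,-0.03,0],
    [0,-0.03,0],
    [0,-0.03,0],
    [0,0,0],
    [0,0,0]
  ]
}}

```text
time: 9.8
tool_pos: [0.4705, 0.0487, 0.0643]
tcp_rot: [-3.105, 0.234, 0.299]
wrist_force: [0.6, 0.2, -2.4]
width: 0.199
grip_force: 99.5
```

Run:
```python
from h import *
c=read_camera("side"); s=read_state(); p,S=scoop_now(); bi=R.from_euler("z",-BY,degrees=True)
print(s["time"],s["wrist_force"].round(1),bi.apply(p-BIN).round(4),S.as_euler("zyx",degrees=True).round(1))
cv2.imwrite("pics/s5.png",cv2.resize(c["image"][170:260,180:330,::-1],None,fx=5,fy=5,interpolation=cv2.INTER_CUBIC))
p1,Q1=tool_for(binp(-.058,0,.005),BY,-1); plan(p1,Q1,3)
```

```text
9.85 [-0.2  0.6 -2.1] [-0.0579 -0.0005  0.0207] [-8.6  0.8  0.1]
T [[0.02, 0.0, 0.1], [0.02, -0.01, 0.1], [0.02, 0.0, 0.1]] 
W [[0.0, -0.01, 0.0], [0.0, -0.01, 0.0], [0.01, -0.01, 0.0]] max 0.1 0.01 end [0.4711 0.0492 0.0494]
```

View pics/s5.png

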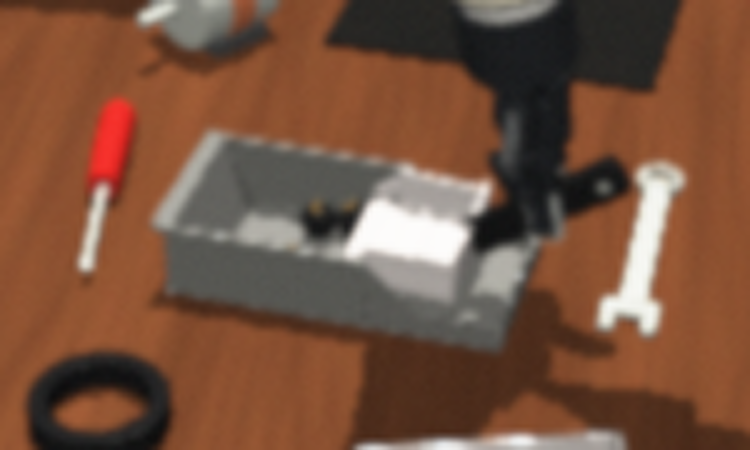

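The side crop shows the pan inside the bin's front half, at about (415,240). The balls are just ahead at (335,215), and the handle clears the front wall. I lower to the floor.

>>> {"fn": "apply_moves", "kwargs": {
  "fingers": [0,0,0,0],
  "travel": [
    [0.02,0,0.1],
    [0.02,0,0.1],
    [0.02,0,0.1],
    [0,0,0]
  ],
  "rotation": [
    [0,0,0],
    [0,0,0],
    [0,0,0],
    [0,0,0]
  ]
}}

```text
time: 10.25
tool_pos: [0.4727, 0.0492, 0.0502]
tcp_rot: [-3.105, 0.233, 0.291]
wrist_force: [-0.3, -0.7, 5.6]
width: 0.195
grip_force: 98.8
```

>>> {"fn": "apply_moves", "kwargs": {
  "fingers": [0,0],
  "travel": [
    [0,0,0.02],
    [0,0,0]
  ],
  "rotation": [
    [0,0,0],
    [0,0,0]
  ]
}}

```text
time: 10.45
tool_pos: [0.4725, 0.0492, 0.0494]
tcp_rot: [-3.105, 0.233, 0.291]
wrist_force: [-0.4, 0.7, 5.3]
width: 0.196
grip_force: 98.6
```

Run:
```python
from h import *
s=read_state(); p,S=scoop_now(); bi=R.from_euler("z",-BY,degrees=True)
print(s["time"],s["wrist_force"].round(1),bi.apply(p-BIN).round(4),S.as_euler("zyx",degrees=True).round(1))
p1,Q1=tool_for(binp(.038,0,p[2]),BY,-0.8); plan(p1,Q1,6)
```

```text
10.45 [-0.4  0.7  5.3] [-0.0563  0.0002  0.0058] [-8.6  0.6  0.1]
T [[0.31, 0.0, -0.06], [0.31, 0.0, -0.06], [0.31, 0.0, -0.06], [0.31, 0.0, -0.06], [0.31, 0.0, -0.06], [0.3, 0.0, -0.06]] 
W [[0.0, 0.0, 0.0], [0.0, -0.01, 0.0], [0.0, 0.0, 0.0], [0.0, -0.01, 0.0], [0.0, 0.0, 0.0], [0.0, -0.01, 0.0]] max 0.31 0.01 end [0.5656 0.0351 0.0498]
```

>>> {"fn": "apply_moves", "kwargs": {
  "fingers": [0,0,0,0,0,0,0,0],
  "travel": [
    [0.16,0,-0.03],
    [0.16,0,-0.03],
    [0.16,0,-0.03],
    [0.16,0,-0.03],
    [0.16,0,-0.03],
    [0.16,0,-0.03],
    [0.16,0,-0.03],
    [0.16,0,-0.03]
  ],
  "rotation": [
    [0,0,0],
    [0,0,0],
    [0,0,0],
    [0,0,0],
    [0,0,0],
    [0,0,0],
    [0,0,0],
    [0,0,0]
  ]
}}

```text
time: 11.25
tool_pos: [0.5368, 0.0395, 0.0494]
tcp_rot: [-3.105, 0.233, 0.293]
wrist_force: [-2.0, -0.7, 9.1]
width: 0.197
grip_force: 98.4
```

Run:
```python
from h import *
c=read_camera("side")
s=read_state(); p,S=scoop_now(); bi=R.from_euler("z",-BY,degrees=True)
print(s["time"],s["wrist_force"].round(1),bi.apply(p-BIN).round(4),S.as_euler("zyx",degrees=True).round(1),[np.round(d["location"]) for d in tip_of("side","ball0")])
w=read_camera("wrist"); print([np.round(d["location"]) for d in tip_of("wrist","ball0")])
a=cv2.resize(c["image"][185:255,190:290,::-1],(560,392),interpolation=cv2.INTER_CUBIC); b=w["image"][:,:,::-1]
cv2.imwrite("pics/m6.png",cv2.resize(np.hstack([a,b[:392]]),(800,280)))
```

```text
11.3 [ 0.1 -0.6  6.6] [0.0104 0.0003 0.006 ] [-8.6  0.5  0.1] []
[]
```

>>> {"fn": "apply_moves", "kwargs": {
  "fingers": [0,0,0,0,0,0],
  "travel": [
    [0.15,0,-0.03],
    [0.15,0,-0.03],
    [0.12,0,-0.02],
    [0.1,0,-0.02],
    [0.04,0,-0.01],
    [0,0,0]
  ],
  "rotation": [
    [0,0,0],
    [0,0,0],
    [0,0,0],
    [0,0,0],
    [0,0,0],
    [0,0,0]
  ]
}}

```text
time: 12.05
tool_pos: [0.5625, 0.0355, 0.0507]
tcp_rot: [-3.104, 0.232, 0.301]
wrist_force: [-10.3, 0.7, 19.2]
width: 0.196
grip_force: 99.6
```

Run:
```python
from h import *
c=read_camera("side")
s=read_state(); p,S=scoop_now(); bi=R.from_euler("z",-BY,degrees=True)
print(s["time"],s["wrist_force"].round(1),bi.apply(p-BIN).round(4),S.as_euler("zyx",degrees=True).round(1),[np.round(d["location"]) for d in tip_of("side","ball0")])
w=read_camera("wrist"); t=read_camera("top")
print([np.round(d["location"]) for d in tip_of("wrist","ball0")],[np.round(d["location"]) for d in tip_of("top","ball0")])
a=cv2.resize(c["image"][185:255,190:290,::-1],(560,392),interpolation=cv2.INTER_CUBIC); b=w["image"][:,:,::-1]
cv2.imwrite("pics/m7.png",cv2.resize(np.hstack([a,b[:392]]),(800,280)))
```

```text
12.1 [-11.1   0.3  19.4] [0.0345 0.0003 0.0065] [-8.5  1.   0.1] [array([220., 176.])]
[] []
```

View pics/m7.png

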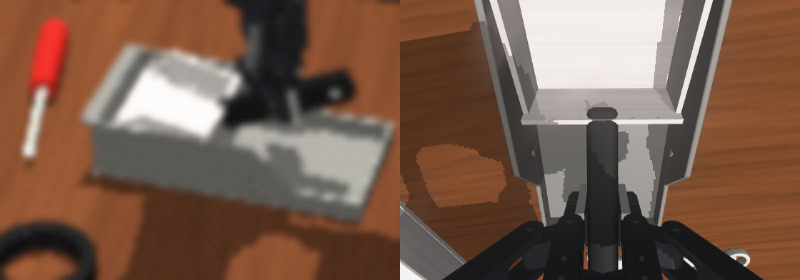

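The left half (side camera) shows the pan at the bin's back. The right half (wrist camera) shows the rear of the pan empty and centred between the bin walls, so the balls sit at the lip and slope. The push force is about 11 N. I now lip up and slide the lip up the slope.

```bash
cat >> h.py <<'E'
def back(xb,zb,th):
    """tool pose with scoop back-bottom edge at bin (xb,zb), pitch th"""
    a=np.radians(th); return tool_for(binp(xb+.04*np.cos(a),0,zb+.04*np.sin(a)),BY,th)
E
python3 - <<'E'
from h import *
P=Q=None
for xb,zb,th,n in ((.0025,.0068,4,2),(.0095,.0072,12,3),(.0205,.008,25,4)):
    p,q=back(xb,zb,th); P,Q=plan(p,q,n,P,Q)
E
```

```text
T [[0.05, 0.0, 0.04], [0.05, 0.0, 0.04]] 
W [[0.0, 0.41, 0.01], [0.0, 0.42, 0.0]] max 0.05 0.42 end [0.5667 0.0349 0.0459]
T [[0.02, 0.0, 0.05], [0.02, 0.0, 0.04], [0.01, 0.0, 0.05]] 
W [[0.0, 0.44, 0.0], [0.0, 0.45, 0.0], [0.0, 0.44, 0.0]] max 0.05 0.45 end [0.5687 0.0346 0.0388]
T [[0.03, 0.0, 0.07], [0.02, 0.0, 0.06], [0.02, 0.0, 0.07], [0.01, 0.0, 0.07]] 
W [[0.0, 0.54, 0.0], [0.0, 0.54, 0.0], [0.0, 0.54, 0.0], [0.0, 0.55, 0.0]] max 0.07 0.55 end [0.5743 0.0338 0.0258]
```

>>> {"fn": "apply_moves", "kwargs": {
  "fingers": [0,0,0,0,0,0],
  "travel": [
    [0.05,0,0.03],
    [0.05,0,0.03],
    [0.02,0,0.05],
    [0.02,0,0.04],
    [0.02,0,0.04],
    [0,0,0]
  ],
  "rotation": [
    [0,0.41,0],
    [0,0.41,0],
    [0,0.45,0],
    [0,0.45,0],
    [0,0.45,0],
    [0,0,0]
  ]
}}

```text
time: 12.95
tool_pos: [0.5639, 0.0344, 0.0347]
tcp_rot: [3.128, -0.233, 0.042]
wrist_force: [-8.3, 1.0, 1.9]
width: 0.198
grip_force: 98.4
```

Run:
```python
from h import *
c=read_camera("side"); w=read_camera("wrist")
s=read_state(); p,S=scoop_now(); bi=R.from_euler("z",-BY,degrees=True)
b=bi.apply(p+S.apply([-.04,0,0])-BIN)
print(s["time"],s["wrist_force"].round(1),b.round(4),S.as_euler("zyx",degrees=True).round(1))
for n in ("side","wrist"): print(n,[np.round(d["location"]) for d in tip_of(n,"ball0")])
# dark pixels in pan region of wrist picture
g=w["image"].max(2); pts=[proj(w,p+S.apply(v)) for v in ([-.036,.04,.002],[-.036,-.04,.002],[.02,-.04,.002],[.02,.04,.002])]; print(np.round(pts).tolist())
P,Q=None,None
for xb,zb,th,n in ((b[0]+.010,b[2]+.001,25,4),): plan(*back(xb,zb,th),n)
a=cv2.resize(c["image"][185:255,190:290,::-1],(560,392),interpolation=cv2.INTER_CUBIC)
cv2.imwrite("pics/m8.png",cv2.resize(np.hstack([a,w["image"][:392,:,::-1]]),(800,280)))
```

```text
13.05 [-9.2  1.2  2.8] [ 0.0048 -0.0007  0.0034] [ -8.7 -11.4  -1.9]
side [array([220., 208.])]
wrist []
[[209.0, 143.0], [359.0, 143.0], [373.0, 21.0], [195.0, 21.0]]
T [[0.02, 0.0, 0.07], [0.01, -0.01, 0.06], [0.02, 0.0, 0.07], [0.0, -0.01, 0.07]] 
W [[0.01, 0.56, 0.0], [0.0, 0.56, 0.01], [0.01, 0.56, 0.0], [0.0, 0.57, 0.0]] max 0.07 0.57 end [0.5685 0.0347 0.022 ]
```

>>> {"fn": "apply_moves", "kwargs": {
  "fingers": [0,0,0,0,0,0],
  "travel": [
    [0.02,0,0.02],
    [0.02,0,0.02],
    [0.02,0,0.05],
    [0.01,0,0.06],
    [0,0,0],
    [0,0,0]
  ],
  "rotation": [
    [0,0.56,0],
    [0,0.56,0],
    [0,0.56,0],
    [0,0.56,0],
    [0,0,0],
    [0,0,0]
  ]
}}

```text
time: 13.75
tool_pos: [0.5732, 0.0334, 0.0293]
tcp_rot: [3.084, -0.231, 0.414]
wrist_force: [0.9, 0.3, -1.9]
width: 0.196
grip_force: 97.7
```

Run:
```python
from h import *
c=read_camera("side"); w=read_camera("wrist")
s=read_state(); p,S=scoop_now(); bi=R.from_euler("z",-BY,degrees=True)
b=bi.apply(p+S.apply([-.04,0,0])-BIN)
print(s["time"],s["wrist_force"].round(1),b.round(4),S.as_euler("zyx",degrees=True).round(1))
for n in ("side","wrist"): print(n,[(np.round(d["location"]),round(d["p"],2)) for d in tip_of(n,"ball0")])
a=cv2.resize(c["image"][185:255,190:290,::-1],(560,392),interpolation=cv2.INTER_CUBIC)
cv2.imwrite("pics/m9.png",cv2.resize(np.hstack([a,w["image"][:392,:,::-1]]),(800,280)))
```

```text
13.85 [-0.1  0.5 -2.2] [ 0.0215 -0.0001  0.0134] [ -9.5 -25.2  -4.1]
side []
wrist []
```

Run:
```python
from h import *
w=read_camera("wrist"); c=read_camera("side"); t=read_camera("top")
p,S=scoop_now(); L=[proj(w,p+S.apply(v)) for v in ([-.036,.04,.002],[-.036,-.04,.002],[.04,-.04,.002],[.04,.04,.002])]; print(np.round(L).tolist())
def asc(im,w_,h_):
    g=cv2.resize(im.max(2),(w_,h_),interpolation=cv2.INTER_AREA)
    for r in g: print("".join("#%+-. "[min(5,int(v)//43)] for v in r))
asc(w["image"][0:220,150:420],90,37)
asc(c["image"][190:250,190:300],110,30)
```

```text
[[209.0, 144.0], [359.0, 144.0], [380.0, -32.0], [189.0, -32.0]]
--+----                                                                    .------++++++++
--+----                                                                    -------++++++++
-------.                                                                  .....---++++++++
--------                                                                  .......+++++++++
--------.                                                                ........+++++++++
---------                                                                .......-++++++++-
---------.                                                             .........+++++++++ 
.---------                                                            .........-++++++++- 
 ---------                                                            ........-+++++++++  
 .-------+.                                                          .........-++++++++-  
  ---------                                                          ....-----+++++++++   
   -------+.                      
[... 4961 characters left out ...]
+++++++++++++++++-----------+-----
--------------------------+-------------------------------++++++++%%%%%%%%%%%%%%%%%%++%%%%%%++++++++++++++----
---++++%%%%%%%%%+++------++--------------------------------------++%%%%%%%%%%%%%%%%%%%%%%%%%%%%%%%%%%%++++----
+%%%%############%%%+++-++---------------------------------------++%%%%%%%%%%%%%%%%%%%%%%%%%%%%%%%%%%%%+++----
%####################%%++----------------------------------------++++++%%%%%%%%%%%%%%%%%%%%%%%%%%%%%%%%%+++++-
###########%%#########%%++---------------------------------------------++++%%%%%%%%%%%%%%%%%%%%%%%%%%%%%%%%%%+
###%%%+++++++++%%%#####%++------------------------------------------------++%%%%%%%%%%%%%%%%%%%%%%%%%%%+++++++
```

The pan is empty in the wrist view, so the balls are still in the bin. The press on the lip may have rotated the scoop in the grip, so I estimate that slip from the back wall's rows.

Run:
```python
from h import *
w=read_camera("wrist"); s=read_state(); Q=R.from_rotvec(s["tcp_rot"])
G=RTS.apply([-.086,0,.061])+PTS
print("grip in tool",G.round(4))
for d in (-12,-8,-4,0,4,8,12):
    k=lambda v: proj(w,s["tool_pos"]+Q.apply(G+R.from_euler("y",d,degrees=True).apply(RTS.apply(np.array(v)-[-.086,0,.061]))))
    print(d,[k(v).round().tolist() for v in ([-.0384,.042,.0016],[-.0384,-.042,.0016],[-.04,.045,.036],[.022,.042,.03])])
print(s["q"].round(2), (Q*RTS).as_euler("zyx",degrees=True).round(1))
im=w["image"]; cv2.imwrite("pics/m10.png",im[:,:,::-1])
g=im.max(2); print(g[90:185:3,210].tolist()); print(g[90:185:3,240].tolist()); print(g[90:185:3,340].tolist())
```

```text
grip in tool [ 0.0007 -0.0002 -0.0187]
-12 [[212.0, 165.0], [356.0, 165.0], [190.0, 180.0], [189.0, 39.0]]
-8 [[210.0, 159.0], [358.0, 159.0], [188.0, 178.0], [184.0, 31.0]]
-4 [[208.0, 153.0], [360.0, 153.0], [186.0, 176.0], [178.0, 22.0]]
0 [[206.0, 148.0], [362.0, 148.0], [183.0, 175.0], [171.0, 14.0]]
4 [[204.0, 142.0], [364.0, 142.0], [181.0, 175.0], [163.0, 6.0]]
8 [[201.0, 137.0], [367.0, 137.0], [178.0, 175.0], [155.0, -0.0]]
12 [[198.0, 132.0], [370.0, 132.0], [175.0, 176.0], [145.0, -5.0]]
[ 0.05  0.15  2.18 -0.1   0.54  1.85] [ -9.5 -25.3  -4.1]
[239, 240, 239, 237, 237, 237, 236, 238, 239, 238, 237, 236, 234, 230, 231, 234, 232, 231, 230, 229, 230, 227, 228, 227, 225, 227, 233, 233, 152, 136, 134, 173]
[240, 240, 239, 238, 238, 238, 236, 237, 238, 238, 237, 235, 233, 230, 230, 232, 231, 231, 230, 229, 230, 226, 230, 230, 229, 229, 236, 237, 145, 129, 128, 127]
[239, 239, 240, 239, 239, 238, 235, 235, 235, 237, 235, 233, 234, 227, 229, 233, 233, 233, 232, 229, 231, 227, 231, 231, 229, 230, 238, 239, 192, 185, 185, 184]
```

The wrist rows show the scoop slipped about +11° lip-up in the grip. I include that in the model, use the full grip force, and lift out to the side to look at the balls.

```bash
cat >> h.py <<'E'
G=RTS.apply([-.086,0,.061])+PTS
def slip(d):
    global RTS,PTS
    r=R.from_euler("y",d,degrees=True); PTS=G+r.apply(PTS-G); RTS=r*RTS
slip(11)
E
python3 - <<'E'
from h import *
p,S=scoop_now(); print(p,S.as_euler("zyx",degrees=True))
s=read_state(); Q0=R.from_rotvec(s["tcp_rot"])
P,Q=plan(s["tool_pos"]+[-.02,0,.11],Q0,4)
p1,Q1=tool_for(binp(-.06,.17,.16),BY,0); plan(p1,Q1,7,P,Q)
E
```

```text
[0.6748352  0.01842865 0.05070434] [-10.65210616 -36.10675662  -6.36288013]
T [[0.05, 0.02, -0.56], [0.05, 0.01, -0.55], [0.05, 0.02, -0.56], [0.06, 0.01, -0.56]] 
W [[0.0, 0.0, 0.0], [0.0, 0.0, 0.0], [0.0, 0.0, 0.0], [0.0, 0.0, 0.0]] max 0.56 0.0 end [0.555  0.0333 0.1405]
T [[-0.2, -0.49, -0.24], [-0.23, -0.5, -0.23], [-0.24, -0.49, -0.2], [-0.27, -0.5, -0.18], [-0.27, -0.49, -0.16], [-0.29, -0.5, -0.13], [-0.3, -0.49, -0.1]] 
W [[0.0, -0.87, 0.0], [0.0, -0.87, 0.0], [0.0, -0.87, 0.0], [0.0, -0.87, 0.0], [0.0, -0.88, 0.0], [0.01, -0.87, 0.0], [0.0, -0.87, 0.0]] max 0.5 0.88 end [0.4906 0.2181 0.2037]
```

>>> {"fn": "apply_moves", "kwargs": {
  "fingers": [0,0,0,0,0,0,0,0,0,0,0,0],
  "travel": [
    [0.05,0.02,-0.56],
    [0.05,0.02,-0.56],
    [0.05,0.02,-0.56],
    [0.05,0.02,-0.56],
    [-0.2,-0.49,-0.24],
    [-0.23,-0.5,-0.23],
    [-0.24,-0.49,-0.2],
    [-0.27,-0.5,-0.18],
    [-0.27,-0.49,-0.16],
    [-0.29,-0.5,-0.13],
    [-0.3,-0.49,-0.1],
    [0,0,0]
  ],
  "rotation": [
    [0,0,0],
    [0,0,0],
    [0,0,0],
    [0,0,0],
    [0,-0.87,0],
    [0,-0.87,0],
    [0,-0.87,0],
    [0,-0.87,0],
    [0,-0.87,0],
    [0,-0.87,0],
    [0,-0.87,0],
    [0,0,0]
  ],
  "newtons": 120
}}

```text
time: 15.35
tool_pos: [0.4907, 0.2199, 0.2037]
tcp_rot: [-3.053, 0.226, 0.568]
wrist_force: [0.1, -1.0, -2.3]
width: 0.193
grip_force: 118.3
```

Run:
```python
from h import *
bi=R.from_euler("z",-BY,degrees=True)
w=read_camera("wrist"); c=read_camera("side"); t=read_camera("top"); p,S=scoop_now(); s=read_state()
print(s["time"],s["wrist_force"].round(1),s["width"],p,S.as_euler("ZYX",degrees=True).round(1))
for n,k in (("wrist",w),("side",c),("top",t)):
    print(n,[(bi.apply(onz(k,d["location"],.017)-BIN).round(3)[:2].tolist(),round(d["p"],2)) for d in tip_of(n,"ball0")])
    print(" lip",proj(k,p+S.apply([.04,0,0])).round(),[(np.round(d["location"]).tolist(),round(d["p"],2)) for d in tip_of(n,"scoop_lip")][:3],"org",proj(k,p).round(),[(np.round(d["location"]).tolist(),round(d["p"],2)) for d in tip_of(n,"scoop")][:3])
a=c["image"][150:270,190:350]; b=w["image"]
cv2.imwrite("pics/m11.png",cv2.resize(np.hstack([cv2.resize(a,(560,420),interpolation=cv2.INTER_CUBIC),b])[:,:,::-1],(800,300),interpolation=cv2.INTER_AREA))
```

```text
15.5 [ 0.8  0.3 -2.2] 0.19223250140201023 [0.58198713 0.2030231  0.15965416] [-8.6 -0.1 -0.1]
wrist []
 lip [295. -78.] [] org [292.  49.] [([286.0, 36.0], 0.64)]
side [([0.065, -0.028], 0.35)]
 lip [236. 215.] [([332.0, 173.0], 0.8), ([233.0, 214.0], 0.75), ([249.0, 225.0], 0.27)] org [249. 217.] [([248.0, 214.0], 0.71), ([343.0, 171.0], 0.56)]
top [([0.052, -0.027], 0.63), ([0.037, 0.034], 0.59), ([0.065, 0.032], 0.42), ([0.052, 0.005], 0.41), ([0.049, -0.043], 0.37)]
 lip [212. 169.] [([393.0, 276.0], 0.68), ([210.0, 167.0], 0.64)] org [209. 182.] [([394.0, 292.0], 0.61), ([210.0, 180.0], 0.45), ([220.0, 145.0], 0.41)]
```

View pics/m11.png

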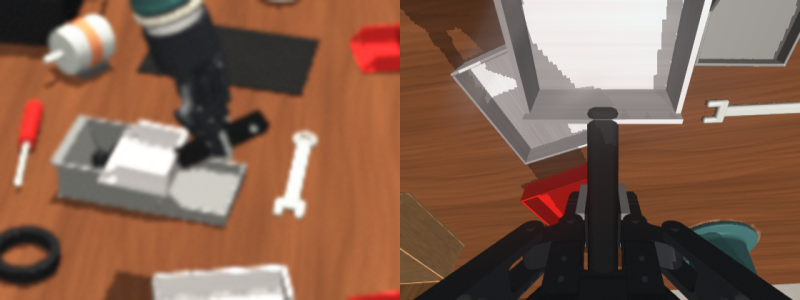

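The left half (side camera) shows the scoop raised beside the bin, which still holds the balls, one dark at (98,158). The right half shows an empty pan, the tray at about (540,110) and the bin at upper right. The top camera locates all five balls at bin x of 37–65 mm. This time I go in with the lip slightly down and less floor pressure.

```bash
cat >> h.py <<'E'
def lip(xl,zl,th,y=0.):
    a=np.radians(th); return tool_for(binp(xl-.04*np.cos(a),y,zl-.04*np.sin(a)),BY,th)
def lipnow():
    p,S=scoop_now(); q=R.from_euler("z",-BY,degrees=True).apply(p+S.apply([.04,0,0])-BIN); e=S.as_euler("ZYX",degrees=True); s=read_state()
    print("t",s["time"],"F",s["wrist_force"].round(1),"lip",q.round(4),"yaw",e[0].round(1),"pitch",-e[1].round(1),"roll",e[2].round(1),"w",round(s["width"],3)); return q
E
python3 - <<'E'
from h import *
P,Q=plan(*lip(-.01,.09,-3),6)
plan(*lip(-.01,.018,-3),4,P,Q)
E
```

```text
T [[0.12, 0.56, 0.18], [0.12, 0.56, 0.18], [0.12, 0.57, 0.18], [0.12, 0.56, 0.18], [0.12, 0.56, 0.18], [0.13, 0.56, 0.17]] 
W [[0.0, -0.09, 0.0], [0.0, -0.08, 0.0], [0.0, -0.09, 0.0], [0.0, -0.08, 0.0], [0.0, -0.09, 0.0], [0.01, -0.08, 0.0]] max 0.57 0.09 end [0.4774 0.0483 0.1407]
T [[0.15, 0.0, 0.33], [0.14, 0.0, 0.33], [0.15, 0.0, 0.33], [0.15, 0.0, 0.33]] 
W [[0.0, 0.0, 0.0], [0.0, 0.0, 0.0], [0.0, 0.0, 0.0], [0.0, 0.0, 0.0]] max 0.33 0.0 end [0.4774 0.0484 0.0684]
```

>>> {"fn": "apply_moves", "kwargs": {
  "fingers": [0,0,0,0,0,0,0,0,0,0,0,0],
  "travel": [
    [0.12,0.56,0.18],
    [0.12,0.56,0.18],
    [0.12,0.56,0.18],
    [0.12,0.56,0.18],
    [0.12,0.56,0.18],
    [0.12,0.56,0.18],
    [0,0,0],
    [0.15,0,0.33],
    [0.15,0,0.33],
    [0.15,0,0.33],
    [0.15,0,0.33],
    [0,0,0]
  ],
  "rotation": [
    [0,-0.09,0],
    [0,-0.08,0],
    [0,-0.09,0],
    [0,-0.08,0],
    [0,-0.09,0],
    [0,-0.08,0],
    [0,0,0],
    [0,0,0],
    [0,0,0],
    [0,0,0],
    [0,0,0],
    [0,0,0]
  ],
  "newtons": 120
}}

```text
time: 17.15
tool_pos: [0.4755, 0.0495, 0.066]
tcp_rot: [-3.033, 0.228, 0.655]
wrist_force: [-1.0, 0.3, -2.7]
width: 0.19
grip_force: 118.3
```

Run:
```python
from h import *
q=lipnow(); plan(*lip(-.01,.010,-3),2)
```

```text
t 17.15 F [-1.   0.3 -2.7] lip [-0.0122  0.001   0.0147] yaw -8.6 pitch -3.3 roll -0.1 w 0.19
T [[0.04, 0.01, 0.04], [0.04, 0.01, 0.04]] 
W [[0.01, 0.02, 0.0], [0.0, 0.02, 0.0]] max 0.04 0.02 end [0.4773 0.0483 0.0607]
```

>>> {"fn": "apply_moves", "kwargs": {
  "fingers": [0,0,0,0],
  "travel": [
    [0.03,0,0.07],
    [0.02,0,0.04],
    [0,0,0],
    [0,0,0]
  ],
  "rotation": [
    [0,0,0],
    [0,0,0],
    [0,0,0],
    [0,0,0]
  ]
}}

```text
time: 17.55
tool_pos: [0.4779, 0.0491, 0.0625]
tcp_rot: [-3.034, 0.228, 0.646]
wrist_force: [0.9, 0.1, -2.7]
width: 0.189
grip_force: 118.3
```

>>> {"fn": "apply_moves", "kwargs": {
  "fingers": [0,0],
  "travel": [
    [0.02,0,0.04],
    [0,0,0]
  ],
  "rotation": [
    [0,0,0],
    [0,0,0]
  ]
}}

```text
time: 17.75
tool_pos: [0.4774, 0.049, 0.0596]
tcp_rot: [-3.034, 0.228, 0.648]
wrist_force: [-0.7, -0.0, -1.9]
width: 0.191
grip_force: 118.3
```

Run:
```python
from h import *
q=lipnow()
```

```text
t 17.75 F [-0.7 -0.  -1.9] lip [-0.01    0.0008  0.0089] yaw -8.6 pitch -3.0 roll -0.0 w 0.191
```

>>> {"fn": "apply_moves", "kwargs": {
  "fingers": [0,0],
  "travel": [
    [0.02,0,0.04],
    [0,0,0]
  ],
  "rotation": [
    [0,0,0],
    [0,0,0]
  ]
}}

```text
time: 17.95
tool_pos: [0.4773, 0.049, 0.0571]
tcp_rot: [-3.034, 0.228, 0.649]
wrist_force: [-0.4, 0.2, -3.7]
width: 0.19
grip_force: 118.3
```

>>> {"fn": "apply_moves", "kwargs": {
  "fingers": [0,0],
  "travel": [
    [0.01,0,0.02],
    [0,0,0]
  ],
  "rotation": [
    [0,0,0],
    [0,0,0]
  ]
}}

```text
time: 18.15
tool_pos: [0.4774, 0.049, 0.056]
tcp_rot: [-3.034, 0.228, 0.649]
wrist_force: [0.7, 0.0, -2.7]
width: 0.19
grip_force: 118.3
```

Run:
```python
from h import *
q=lipnow()
P,Q=plan(*lip(.076,q[2]+.0003,-3),5)
P,Q=plan(*lip(.081,.010,3),1,P,Q)
P,Q=plan(*lip(.084,.021,10),2,P,Q)
P,Q=plan(*lip(.091,.042,25),3,P,Q)
```

```text
t 18.15 F [ 0.7  0.  -2.7] lip [-0.01    0.0007  0.0052] yaw -8.6 pitch -3.0 roll -0.0 w 0.19
T [[0.31, 0.0, -0.14], [0.32, 0.01, -0.14], [0.31, 0.0, -0.14], [0.31, 0.0, -0.15], [0.32, 0.01, -0.14]] 
W [[0.0, 0.0, 0.0], [0.0, 0.0, 0.0], [0.0, 0.0, 0.0], [0.01, 0.01, 0.0], [0.0, 0.0, 0.0]] max 0.32 0.01 end [0.5625 0.0351 0.0563]
T [[0.08, 0.0, 0.17]] 
W [[0.0, 1.0, 0.0]] max 0.17 1.0 end [0.5626 0.0351 0.047 ]
T [[0.01, 0.0, 0.06], [0.02, 0.0, 0.06]] 
W [[0.0, 0.58, 0.0], [0.0, 0.58, 0.0]] max 0.06 0.58 end [0.5624 0.0352 0.0408]
T [[0.06, 0.0, 0.09], [0.05, 0.0, 0.1], [0.05, 0.0, 0.1]] 
W [[0.0, 0.83, 0.0], [0.0, 0.84, 0.0], [0.0, 0.83, 0.0]] max 0.1 0.84 end [0.5688 0.0342 0.0255]
```

>>> {"fn": "apply_moves", "kwargs": {
  "fingers": [0,0],
  "travel": [
    [0.01,0,0.02],
    [0,0,0]
  ],
  "rotation": [
    [0,0,0],
    [0,0,0]
  ]
}}

```text
time: 18.35
tool_pos: [0.4775, 0.049, 0.0549]
tcp_rot: [-3.034, 0.228, 0.649]
wrist_force: [-0.9, 0.4, -1.7]
width: 0.191
grip_force: 118.3
```

>>> {"fn": "apply_moves", "kwargs": {
  "fingers": [0,0],
  "travel": [
    [0.01,0,0.02],
    [0,0,0]
  ],
  "rotation": [
    [0,0,0],
    [0,0,0]
  ]
}}

```text
time: 18.55
tool_pos: [0.4776, 0.049, 0.0538]
tcp_rot: [-3.034, 0.228, 0.649]
wrist_force: [0.0, 0.3, -2.9]
width: 0.191
grip_force: 118.3
```

>>> {"fn": "apply_moves", "kwargs": {
  "fingers": [0,0],
  "travel": [
    [0.01,0,0.02],
    [0,0,0]
  ],
  "rotation": [
    [0,0,0],
    [0,0,0]
  ]
}}

```text
time: 18.75
tool_pos: [0.4776, 0.049, 0.0527]
tcp_rot: [-3.034, 0.228, 0.649]
wrist_force: [-0.2, 0.5, -2.6]
width: 0.189
grip_force: 118.3
```

>>> {"fn": "apply_moves", "kwargs": {
  "fingers": [0,0],
  "travel": [
    [0.01,0,0.02],
    [0,0,0]
  ],
  "rotation": [
    [0,0,0],
    [0,0,0]
  ]
}}

```text
time: 18.95
tool_pos: [0.4777, 0.049, 0.0516]
tcp_rot: [-3.034, 0.228, 0.649]
wrist_force: [0.3, 0.7, -2.4]
width: 0.194
grip_force: 118.3
```

>>> {"fn": "apply_moves", "kwargs": {
  "fingers": [0,0],
  "travel": [
    [0.01,0,0.02],
    [0,0,0]
  ],
  "rotation": [
    [0,0,0],
    [0,0,0]
  ]
}}

```text
time: 19.15
tool_pos: [0.4777, 0.049, 0.0505]
tcp_rot: [-3.034, 0.228, 0.649]
wrist_force: [-0.0, 0.8, -2.9]
width: 0.19
grip_force: 118.3
```

>>> {"fn": "apply_moves", "kwargs": {
  "fingers": [0,0],
  "travel": [
    [0.01,0,0.02],
    [0,0,0]
  ],
  "rotation": [
    [0,0,0],
    [0,0,0]
  ]
}}

```text
time: 19.35
tool_pos: [0.4778, 0.049, 0.0494]
tcp_rot: [-3.034, 0.228, 0.649]
wrist_force: [-0.1, -0.5, -3.2]
width: 0.192
grip_force: 118.3
```

>>> {"fn": "apply_moves", "kwargs": {
  "fingers": [0,0,0],
  "travel": [
    [0,0,0],
    [0,0,0],
    [0,0,0]
  ],
  "rotation": [
    [0,-0.12,0],
    [0,-0.12,0],
    [0,0,0]
  ]
}}

```text
time: 19.65
tool_pos: [0.4778, 0.0491, 0.0508]
tcp_rot: [-3.023, 0.227, 0.689]
wrist_force: [-4.3, 0.7, 6.7]
width: 0.191
grip_force: 119.3
```

>>> {"fn": "apply_moves", "kwargs": {
  "fingers": [0,0],
  "travel": [
    [0,0,0],
    [0,0,0]
  ],
  "rotation": [
    [0,-0.1,0],
    [0,0,0]
  ]
}}

```text
time: 19.85
tool_pos: [0.478, 0.0491, 0.0515]
tcp_rot: [-3.019, 0.226, 0.704]
wrist_force: [-6.3, 0.3, 9.9]
width: 0.195
grip_force: 119.6
```

>>> {"fn": "apply_moves", "kwargs": {
  "fingers": [0,0],
  "travel": [
    [0,0,0],
    [0,0,0]
  ],
  "rotation": [
    [0,-0.1,0],
    [0,0,0]
  ]
}}

```text
time: 20.05
tool_pos: [0.4778, 0.0492, 0.0515]
tcp_rot: [-3.014, 0.226, 0.72]
wrist_force: [-5.3, 1.0, 9.9]
width: 0.191
grip_force: 119.2
```

Run:
```python
from h import *
lipnow(); w=read_camera("wrist"); cv2.imwrite("pics/m12.png",w["image"][:,:,::-1])
for f in ("w3","w4","m10","m12"):
    g=cv2.cvtColor(cv2.imread(f"pics/{f}.png"),cv2.COLOR_BGR2GRAY).astype(float)
    for cs in ((225,258),(305,340)):
        pr=g[100:185,cs[0]:cs[1]].mean(1); d=np.diff(pr); k=np.argsort(-np.abs(d))[:7]; print(f,cs,sorted([(int(100+i),round(d[i],1)) for i in k]))
```

```text
t 20.05 F [-5.3  1.   9.9] lip [-0.0122  0.001  -0.0054] yaw -8.6 pitch -5.8 roll -0.0 w 0.191
w3 (225, 258) [(135, np.float64(-12.2)), (142, np.float64(-20.3)), (143, np.float64(-31.8)), (167, np.float64(33.5)), (168, np.float64(30.1)), (174, np.float64(-78.2)), (175, np.float64(-45.7))]
w3 (305, 340) [(141, np.float64(-48.7)), (142, np.float64(-26.4)), (167, np.float64(62.2)), (168, np.float64(53.1)), (173, np.float64(-28.4)), (174, np.float64(-101.2)), (175, np.float64(-53.1))]
w4 (225, 258) [(141, np.float64(-18.5)), (144, np.float64(-24.1)), (145, np.float64(-20.0)), (167, np.float64(11.7)), (168, np.float64(61.2)), (174, np.float64(-71.1)), (175, np.float64(-59.3))]
w4 (305, 340) [(140, np.float64(-52.3)), (141, np.float64(-21.3)), (142, np.float64(-20.9)), (166, np.float64(86.2)), (167, np.float64(18.0)), (172, np.float64(-80.6)), (173, np.float64(-77.7))]
m10 (225, 258) [(166, np.float64(4.7)), (172, np.float64(-34.9)), (173, np.float64(-54.9)), (174, np.float64(-14.4)), (179, np.float64(3.5)), (180, np.float64(5.7)), (182, np.float64(7.9))]
m10 (305, 340) [(172, np.float64(-32.7)), (173, np.float64(-54.4)), (174, np.float64(-12.5)), (179, np.float64(7.6)), (180, np.float64(10.7)), (181, np.float64(10.2)), (182, np.float64(10.8))]
m12 (225, 258) [(116, np.float64(-3.5)), (122, np.float64(-13.3)), (123, np.float64(-5.0)), (167, np.float64(21.4)), (168, np.float64(5.2)), (173, np.float64(-43.2)), (174, np.float64(-16.5))]
m12 (305, 340) [(122, np.float64(-63.7)), (123, np.float64(-29.2)), (167, np.float64(93.0)), (168, np.float64(10.6)), (173, np.float64(-75.0)), (174, np.float64(-38.6)), (176, np.float64(3.3))]
```

```bash
echo 'slip(4)' >> h.py
python3 - <<'E'
from h import *
q=lipnow()
P,Q=plan(*lip(q[0],q[2]+.0012,-2.5),1)
P,Q=plan(*lip(.076,q[2]+.0012,-2.5),5,P,Q)
P,Q=plan(*lip(.080,.009,3),1,P,Q)
P,Q=plan(*lip(.084,.022,11),2,P,Q)
P,Q=plan(*lip(.090,.043,26),3,P,Q)
E
```

```text
t 20.1 F [-5.4 -0.  10.5] lip [-0.0074  0.001   0.0031] yaw -8.6 pitch -1.8 roll -0.0 w 0.192
T [[-0.02, 0.02, -0.06]] 
W [[0.01, -0.12, 0.0]] max 0.06 0.12 end [0.4781 0.0481 0.0547]
T [[0.3, 0.0, -0.15], [0.29, 0.0, -0.16], [0.3, 0.0, -0.15], [0.3, 0.0, -0.16], [0.29, 0.0, -0.15]] 
W [[0.0, 0.0, 0.0], [0.0, 0.0, 0.0], [0.0, 0.0, 0.0], [0.0, 0.0, 0.0], [0.0, 0.0, 0.0]] max 0.3 0.0 end [0.5606 0.0356 0.0545]
T [[0.08, 0.0, 0.15]] 
W [[0.0, 0.91, 0.0]] max 0.15 0.91 end [0.5607 0.0356 0.046 ]
T [[0.02, 0.0, 0.06], [0.02, 0.0, 0.06]] 
W [[0.0, 0.67, 0.0], [0.0, 0.67, 0.0]] max 0.06 0.67 end [0.5605 0.0357 0.0397]
T [[0.07, 0.0, 0.09], [0.06, 0.0, 0.1], [0.04, 0.0, 0.1]] 
W [[0.0, 0.83, 0.0], [0.0, 0.83, 0.0], [-0.01, 0.84, 0.0]] max 0.1 0.84 end [0.5665 0.0348 0.024 ]
```

>>> {"fn": "apply_moves", "kwargs": {
  "fingers": [0,0],
  "travel": [
    [-0.02,0,-0.03],
    [0,0,0]
  ],
  "rotation": [
    [0,0,0],
    [0,0,0]
  ]
}}

```text
time: 20.3
tool_pos: [0.4782, 0.0491, 0.0522]
tcp_rot: [-3.015, 0.226, 0.716]
wrist_force: [-2.2, 0.5, 3.6]
width: 0.195
grip_force: 118.8
```

```bash
python3 -c "
from h import *
q=lipnow()
plan(*lip(.076,q[2],-1.8),5)"
```

```text
t 20.3 F [-2.2  0.5  3.6] lip [-0.0069  0.001   0.0041] yaw -8.6 pitch -1.6 roll -0.0 w 0.195
T [[0.3, 0.0, -0.15], [0.29, 0.01, -0.15], [0.3, 0.0, -0.15], [0.29, 0.01, -0.15], [0.3, 0.0, -0.16]] 
W [[0.0, -0.01, 0.0], [0.0, 0.0, 0.0], [0.0, -0.01, 0.0], [0.0, 0.0, 0.0], [0.0, -0.01, 0.0]] max 0.3 0.01 end [0.5603 0.0357 0.0528]
```

>>> {"fn": "apply_moves", "kwargs": {
  "fingers": [0,0,0,0,0,0],
  "travel": [
    [0.29,0,-0.15],
    [0.3,0,-0.15],
    [0.3,0,-0.15],
    [0.3,0,-0.15],
    [0.3,0,-0.15],
    [0,0,0]
  ],
  "rotation": [
    [0,0,0],
    [0,0,0],
    [0,0,0],
    [0,0,0],
    [0,0,0],
    [0,0,0]
  ]
}}

```text
time: 20.9
tool_pos: [0.5576, 0.0374, 0.0527]
tcp_rot: [-3.01, 0.228, 0.731]
wrist_force: [-10.9, 3.1, 10.3]
width: 0.191
grip_force: 119.2
```

```bash
cat >> h.py <<'E'
def asc(im,w_,h_):
    g=cv2.resize(im.max(2),(w_,h_),interpolation=cv2.INTER_AREA)
    for r in g: print("".join("#%+-. "[min(5,int(v)//43)] for v in r))
E
python3 - <<'E'
from h import *
q=lipnow(); w=read_camera("wrist"); print([(np.round(d["location"]).tolist(),round(d["p"],2)) for d in tip_of("wrist","ball0")])
asc(w["image"][0:170,150:410],65,21)
P,Q=plan(*lip(.080,.009,3),1)
P,Q=plan(*lip(.084,.022,11),2,P,Q)
P,Q=plan(*lip(.090,.043,26),3,P,Q)
E
```

```text
t 20.9 F [-10.9   3.1  10.3] lip [0.0729 0.0012 0.0033] yaw -8.7 pitch -2.2 roll -0.0 w 0.191
[([211.0, 45.0], 0.71), ([287.0, 33.0], 0.69)]
++++%-- .---++-+-+%%+-.---+#############%.               ------++
%+%+%+--+%########+-  .--+########%%%#%%%%.              -----+++
%%%%++-%############%..--#######%%%%%%%%%%%              .----+++
%%%%%%##############%+%-+######%%%%%%%%%%%%.           ....---+++
+%%%%%#######%%######+%%+%---+%%%%%%%%%%%%%.           ...---++++
+%%%%%########%%%%####++.-%#%-+%%%%%%%%%%%+            .-----++++
-+%%%%########%%%%%####% .-%%+-%%%%%%%%%%+             .----+++++
-+%%%%%##########%%#%##+   -++%%%%%%%%++.             ------+++++
--+%%%%%###########%%%+      -++%%%++-.               -----++++++
+-+%%%%%%+#########%%+                                -----++++++
%--+%%%%%---++%%%++---                               ....-+++++++
%+--%%%%%+--------------                            ..----++++++.
%%--+%%%%%--------------..                          .----++++++- 
%%+--%%%%++---------------                          .----++++++. 
%%%--+%%%++---------------......                   .----++++++- .
%%%%--%%%++---------------------------------------------++++++  %
%%%%+-+%%++----------------------------------------------++++. -%
%%%%%--%%+-----------------------------------------------++++ .%%
%%%%%+-++--------------------+++++++++--------------------++. +%%
%%%%%%--+-------------------+%%%%%%%%%%+-------------------- -%%%
%%%%%+----------------------++%%%%%%%++-----------------------%%%
T [[0.11, 0.03, 0.08]] 
W [[0.0, 0.85, -0.01]] max 0.11 0.85 end [0.5604 0.0355 0.0465]
T [[0.03, 0.0, 0.06], [0.02, 0.0, 0.06]] 
W [[0.0, 0.67, 0.0], [0.0, 0.66, 0.0]] max 0.06 0.67 end [0.5606 0.0355 0.04  ]
T [[0.07, 0.0, 0.09], [0.05, 0.0, 0.1], [0.05, 0.0, 0.11]] 
W [[0.0, 0.83, 0.0], [0.0, 0.84, 0.0], [0.0, 0.83, 0.0]] max 0.11 0.84 end [0.5666 0.0346 0.0237]
```

Two or more balls are now inside the pan. I push the last few millimetres and tilt lip-up along the slope.

>>> {"fn": "apply_moves", "kwargs": {
  "fingers": [0,0,0,0],
  "travel": [
    [0.08,0,-0.04],
    [0.06,0,-0.01],
    [0.06,0,0.04],
    [0,0,0]
  ],
  "rotation": [
    [0,0,0],
    [0,0.3,0],
    [0,0.5,0],
    [0,0,0]
  ]
}}

```text
time: 21.4
tool_pos: [0.5573, 0.0373, 0.0473]
tcp_rot: [-3.039, 0.23, 0.631]
wrist_force: [-22.5, 5.1, 11.1]
width: 0.192
grip_force: 119.0
```

Run:
```python
from h import *
q=lipnow(); w=read_camera("wrist"); print([(np.round(d["location"]).tolist(),round(d["p"],2)) for d in tip_of("wrist","ball0")])
asc(w["image"][0:170,150:410],65,21)
P,Q=plan(*lip(.086,.022,11),2)
P,Q=plan(*lip(.092,.043,26),3,P,Q)
```

```text
t 21.4 F [-22.5   5.1  11.1] lip [0.0757 0.001  0.0068] yaw -8.6 pitch 1.7 roll -0.1 w 0.192
[([294.0, 51.0], 0.91), ([215.0, 53.0], 0.82)]
+++++.          -%#######%%%#+....-...                  .------++
+++++-    .....-  .-+%+++++---+%%#####%+-               .-----+++
++++++....+%%####%+-     ..-+%####%%%%%%%%-             .-----+++
++++++-.+############+. .--+####%%%%%%%%%%%-            ...---+++
+++++++%###############..--####%%%%%%%%%%%%%.          ...---++++
-+++++%#######%%%######---+##%%%%%%%%%%%%%%%-          ------++++
-++%%%%######%%%%%%%###-%.+#%%%%%%%%%%%%%%++.          -----+++++
--+%%%%######%%%%%%%%%%%+..%%++%%%%%%%++++++          .-----+++++
--+%%%%%#####%%%%%%%%%%%-  .-+%+-+%%++++++-          ..----++++++
+--%%%%%%######%%%%%%%%-     .+%+-++++++-.           .-----++++++
%--+%%%%%++%####%%%%%+.         .-----.              ....-+++++++
%%--%%%%%+---+++++++                                 ..---++++++.
%%+-+%%%%%----------..                              ..---++++++- 
%%%--+%%%++-----------..                            -----++++++  
%%%+-+%%%+%-------------.                           ----++++++- -
%%%%--+%%+++---------------------...................----++++++  %
%%%%+-+%%++----------------------------------------------++++. +%
%%%%%--+%+-----------------------------------------------++++ .%%
%%%%%+-++--------------------+++++++++--------------------++. +%%
%%%%%%--+-------------------+%%%%%%%%%%--------------------- -%%%
%%%%%+-----------------------+%%%%%%%++-----------------------%%%
T [[0.08, 0.01, 0.05], [0.08, 0.01, 0.05]] 
W [[0.0, 0.78, -0.01], [0.01, 0.79, 0.0]] max 0.08 0.79 end [0.5628 0.0355 0.0398]
T [[0.06, 0.0, 0.09], [0.06, 0.0, 0.1], [0.05, 0.0, 0.1]] 
W [[0.0, 0.83, 0.0], [0.0, 0.84, 0.0], [0.0, 0.83, 0.0]] max 0.1 0.84 end [0.5689 0.0346 0.0241]
```

Force is building to 22 N with a +y component, so a ball is probably caught on the right wall's front end. I back off, shift the scoop toward −y, and go in again.

Run:
```python
from h import *
P,Q=plan(*lip(.064,.0062,-1.5),2)
P,Q=plan(*lip(.064,.0050,-1.8,-.0065),2,P,Q)
P,Q=plan(*lip(.080,.0050,-1.8,-.0065),3,P,Q)
```

```text
T [[-0.11, 0.01, -0.02], [-0.11, 0.01, -0.03]] 
W [[0.0, -0.26, -0.01], [0.01, -0.25, 0.0]] max 0.11 0.26 end [0.5483 0.0377 0.0541]
T [[0.0, 0.07, 0.01], [0.0, 0.06, 0.0]] 
W [[0.0, -0.03, 0.0], [0.0, -0.02, 0.0]] max 0.07 0.03 end [0.5471 0.0313 0.0537]
T [[0.1, 0.0, -0.05], [0.09, 0.0, -0.05], [0.1, 0.0, -0.04]] 
W [[0.0, 0.0, 0.0], [0.0, 0.0, 0.0], [0.0, 0.0, 0.0]] max 0.1 0.0 end [0.5631 0.0289 0.0534]
```

>>> {"fn": "apply_moves", "kwargs": {
  "fingers": [0,0,0,0,0],
  "travel": [
    [-0.15,0,0.01],
    [-0.14,0.01,0.01],
    [0,0.07,0],
    [0,0.06,0],
    [0,0,0]
  ],
  "rotation": [
    [0,-0.26,0],
    [0,-0.26,0],
    [0,0,0],
    [0,0,0],
    [0,0,0]
  ]
}}

```text
time: 22.0
tool_pos: [0.5553, 0.0296, 0.0518]
tcp_rot: [-3.028, 0.228, 0.672]
wrist_force: [0.1, 0.5, 0.1]
width: 0.19
grip_force: 124.2
```

Run:
```python
from h import *
q=lipnow(); w=read_camera("wrist"); print([(np.round(d["location"]).tolist(),round(d["p"],2)) for d in tip_of("wrist","ball0")])
asc(w["image"][0:170,150:410],65,21)
P,Q=plan(*lip(.080,.005,-1.8,-.006),3)
```

```text
t 22.0 F [0.1 0.5 0.1] lip [ 0.0737 -0.0068  0.0076] yaw -8.6 pitch 0.1 roll -0.1 w 0.19
[([285.0, 87.0], 0.87), ([214.0, 91.0], 0.84), ([236.0, 17.0], 0.8)]
--...       %%%%%%%%%%%%%%%%%%- #%%%%%%%%+++++%%%%%-          ---
---..      .%%%%%%%%%+%%%%%%%%% +%%%%%%%%%+++++++++           ---
-----.      %%%%%%%%++++%%%%%%%  +%%%%%%%%%++++++-           .---
------      -%%%%%%%%%++%%%%%%%   -%%%%%%+++++++.            ----
------.      +%%%%%%%%%%%%%%%%.     .+++++++--.             .----
-------       -%%%%%%%%%%%%%%-                              -----
.------.        -+%%%%%%%%+- .--+++--.                     .-----
 -------   .-++++++-.--... .+%%%++++++-.                   .-----
 .-+++-+.-%%%%%%%%%%%-    -%%%%+++++----.                  ------
  -+++++%%%%%%%%%%%%%%%. .%%%+++++----....                .------
. .+++++%%%%%%%%%%%%%%%- -%%++++----......                ------.
+. -++++%%%%%%%%%%%%%%+--.+++++---.....---               .------ 
+-  -+++%%%%%%%%%%%%%%%.. .++------------                ------. 
%+. -++++%%%%%%%%%%%%%%-    .-----------                .------ .
%%-  -+++++%%%%%%%%%%+.       ..-----.                  ------  +
%%+. .+++--.--+++++-............                       .-----. .+
%%%-  -++-............................               ....----  ++
%%%+. .++-.............................               ....--. -++
%%%%+. --.....................-------.....................-- .+++
%%%%+- .....................+%%++++++++..................... -+++
%%%%%........................-+++++++-.                     ..+++
T [[0.04, 0.0, -0.03], [0.05, -0.01, -0.04], [0.04, 0.0, -0.03]] 
W [[0.0, -0.1, 0.0], [0.0, -0.11, 0.0], [0.0, -0.1, 0.0]] max 0.05 0.11 end [0.5631 0.0293 0.0536]
```

Four balls now show in the pan. I push in for the fifth.

>>> {"fn": "apply_moves", "kwargs": {
  "fingers": [0,0,0,0,0],
  "travel": [
    [-0.06,0,0],
    [-0.04,0,0],
    [0.1,0,-0.05],
    [0.14,0,-0.07],
    [0.1,0,-0.05]
  ],
  "rotation": [
    [0,-0.15,0],
    [0,-0.15,0],
    [0,0,0],
    [0,0,0],
    [0,0,0]
  ]
}}

```text
time: 22.6
tool_pos: [0.5598, 0.0297, 0.056]
tcp_rot: [-3.004, 0.225, 0.757]
wrist_force: [-32.1, 6.2, 19.5]
width: 0.195
grip_force: 124.3
```

Run:
```python
from h import *
q=lipnow(); w=read_camera("wrist"); print([(np.round(d["location"]).tolist(),round(d["p"],2)) for d in tip_of("wrist","ball0")])
asc(w["image"][0:170,150:410],65,21)
P,Q=plan(*lip(.085,.014,6,-.006),2)
P,Q=plan(*lip(.091,.043,26,-.003),4,P,Q)
```

```text
t 22.6 F [-32.1   6.2  19.5] lip [ 0.0754 -0.006   0.0043] yaw -8.6 pitch -3.2 roll -0.1 w 0.195
[([242.0, 28.0], 0.9), ([284.0, 102.0], 0.86), ([213.0, 92.0], 0.6), ([314.0, 38.0], 0.6)]
-----         -%%%%%%%%%%%%%%%.    -%%%%%%%%%%%%-  ..--++---. .--
-----        .%%%%%%%%%%%%%%%%%.  +%%%%%%%%%%%%%%+            ---
-----.       +%%%%%%%%%%%%%%%%%% +%%%%%%%%%%%%++++-          .---
------       %%%%%%%%%++%%%%%%%%.%%%%%%%%++++++++++          ----
------.      -%%%%%%%%++++%%%%%%-%%%%%%%%++++++++++          ----
-------       +%%%%%%%%%+%%%%%%-.%%%%%%++++--------         .----
.------.       +%%%%%%%%%%%%%%+  +%%%%+++++-------          -----
 -------  -++%%%%%%%%%%%%%%%+-    -%+++++-------.          .-----
 .-++--++%%%%%%%%%%%+++++--. --++++++++-------.            ------
  -+++-%%%%%%%%%%%%%%%.    -%%%%+++++--.                  .------
. .++++%%%%%%%%%%%%%%%-.  +%%%+++++-----.                 ------.
+  -+++%%%%%%%%%%%%%%+++ -%%+++++--------                .------ 
%- .+++%%%%%%%%%%%%%%++- +%+++++---------                ------. 
%%. -+++%%%%%%%%%%%%%%-  -++++++-----+++-               .------  
%%+  -++++%%%%%%%%%%+-    -+++++++++++++                .-----. -
%%%. .++---.-+++++--........--++++++++-.                ------ .+
%%%+  -+--.....................-----...........   .......----  ++
%%%%- .--.................................................--. .++
%%%%+. --....................--------.....................--  +++
%%%%%- .....................+%%%%%+++++..................... -+++
%%%%+.......................-++++++++-.                   ....+++
T [[0.08, 0.0, 0.09], [0.08, 0.0, 0.1]] 
W [[0.01, 0.76, 0.0], [0.0, 0.77, 0.0]] max 0.1 0.77 end [0.5628 0.0293 0.044 ]
T [[0.05, -0.02, 0.09], [0.05, -0.01, 0.09], [0.03, -0.02, 0.1], [0.03, -0.01, 0.1]] 
W [[0.0, 0.83, 0.0], [0.0, 0.84, 0.0], [0.0, 0.83, 0.0], [0.0, 0.83, 0.0]] max 0.1 0.84 end [0.5672 0.0316 0.0237]
```

Now 32 N along the bin axis at the lip means the lip is on the back slope, so it is fully in. A fifth dark shape is just entering at the upper right. I tilt up.

Run:
```python
from h import *
P,Q=plan(*lip(.075,.013,6,-.006),2)
P,Q=plan(*lip(.083,.044,26,-.003),4,P,Q)
```

```text
T [[0.0, 0.0, 0.15], [-0.01, 0.0, 0.14]] 
W [[0.01, 0.76, 0.0], [0.0, 0.77, 0.0]] max 0.15 0.77 end [0.553  0.0307 0.0432]
T [[0.06, -0.02, 0.08], [0.05, -0.01, 0.08], [0.04, -0.02, 0.08], [0.04, -0.01, 0.09]] 
W [[0.0, 0.83, 0.0], [0.0, 0.84, 0.0], [0.0, 0.83, 0.0], [0.0, 0.83, 0.0]] max 0.09 0.84 end [0.5594 0.0328 0.0251]
```

>>> {"fn": "apply_moves", "kwargs": {
  "fingers": [0,0,0,0,0,0,0,0],
  "travel": [
    [-0.05,0,0.1],
    [-0.04,0,0.12],
    [0.06,-0.01,0.08],
    [0.05,-0.01,0.08],
    [0.04,-0.01,0.08],
    [0.04,-0.01,0.08],
    [0,0,0],
    [0,0,0]
  ],
  "rotation": [
    [0,0.76,0],
    [0,0.76,0],
    [0,0.83,0],
    [0,0.83,0],
    [0,0.83,0],
    [0,0.83,0],
    [0,0,0],
    [0,0,0]
  ]
}}

```text
time: 23.5
tool_pos: [0.5668, 0.0306, 0.0285]
tcp_rot: [3.129, -0.234, 0.056]
wrist_force: [-1.5, 0.6, -2.9]
width: 0.192
grip_force: 124.2
```

Run:
```python
from h import *
q=lipnow(); w=read_camera("wrist"); print([(np.round(d["location"]).tolist(),round(d["p"],2)) for d in tip_of("wrist","ball0")])
asc(w["image"][0:170,150:410],65,21)
```

```text
t 23.5 F [-1.5  0.6 -2.9] lip [ 0.0902 -0.004   0.0505] yaw -8.5 pitch 27.1 roll -0.1 w 0.192
[([306.0, 55.0], 0.9), ([279.0, 114.0], 0.87), ([213.0, 108.0], 0.83), ([242.0, 54.0], 0.77)]
-----                                    .----#######%%%%%%%%%%%%
-----             .-----.            ..-------######%%%%%%%%%%%%%
-----.          -%##%%%%%%+.      .+%%%%%%%%%++###%%%%%%%%%%%%%%+
------        -%#%%%%%%%%%%%%.   +%%%%%%%%%%%%%%%%%%%%%%%%%%%%%++
------.      .##%%%%%%%%%%%%%%-.%%%%%%%%%%%%%%%%++%%%%%%%%%++++++
-------      %#%%%%%%%%%%%%%%%%+%%%%%%%%%%%%%%%%+.----+-----+++++
.------.    .%#%%%%%%%%%%%%%%%#%#%%%%%%%%%%%%%%%+.   ......-+++++
 -------     +#%%%%%%%%%%%%%%%%%#%%%%%%%%%%%%%%%+    .-----++++++
 .-+++-+.    .%#%%%%%%%%%%%%##+-%%%%%%%%%%%%%%%%.    .....-++++++
  -++++--    -+%##%%%%%%#####%+++%%%%%%%%%%%%%+     ......-++++++
-  ++++-+.-%%%%%%%%%########%%%%%%%%%%%%%%%+-.      .....-++++++.
%  -+++-+%%%%%%%%%%%%%+--%%%%%%%%%%%%%-...          .....-+++++- 
%+  -+++%%%%%%%%%%%%%%%-%%%%%%%%+++%%%%.           ......++++++. 
%%. .+++%%%%%%%%%%%%%%++%%%%%%%++++%%%%-           .....-+++++- .
%%+  +++%%%%%%%%%%%%%%-%%%%%%%%++%%%%%%.           .....++++++  +
%%%- .+++%%%%%%%%%%%%%---++%%%%%%%%%%%+           ..----+++++- .%
%%%+  -++++%%%%%%%%%++...-+%%%%%%%%%+-..           ...---++++  +%
%%%%- .++....-+++---........-+++++-..                 ..--++. -%%
%%%%%. --....................--------.....................++ .%%%
%%%%%+ .....................+%%%%%%%%%+..................... +%%%
%%%%%.                      .-+++++++-.                      .%%%
```

Run:
```python
from h import *
w=read_camera("wrist"); p,S=scoop_now()
for v in ([.033,-.037,.0146],[.025,-.03,.0146],[.05,-.036,.0146],[-.025,0,.0146],[.022,-.042,.03],[.04,-.045,0]): print(v,proj(w,p+S.apply(v)).round())
# invert the seen balls to local coordinates (plane 14.6 mm above the pan floor)
for d in tip_of("wrist","ball0"):
    o,r=ray(w,d["location"]); ol=S.inv().apply(o-p); rl=S.inv().apply(r); k=(.0146-ol[2])/rl[2]; print((ol+rl*k).round(4),round(d["p"],2))
asc(w["image"][0:60,330:450],60,15)
c=read_camera("side"); t=read_camera("top")
for n,k in (("side",c),("top",t)): print(n,[(np.round(d["location"]).tolist(),round(d["p"],2)) for d in tip_of(n,"ball0")], [proj(k,p+S.apply(v)).round().tolist() for v in ([.033,-.037,.0146],[-.025,0,.0146])],proj(k,binp(.065,-.04,.017)).round())
```

```text
[0.033, -0.037, 0.0146] [410. -66.]
[0.025, -0.03, 0.0146] [381. -32.]
[0.05, -0.036, 0.0146] [ 424. -152.]
[-0.025, 0, 0.0146] [284. 116.]
[0.022, -0.042, 0.03] [433. -10.]
[0.04, -0.045, 0] [429. -99.]
[-0.0001 -0.0088  0.0146] 0.86
[-0.0232  0.0305  0.0146] 0.72
[-0.0001  0.016   0.0146] 0.59
[-0.024   0.0027  0.0146] 0.57
-+#############%%%%%%%%%%%%%%%%%%%%%%%%%%%++++++++     ..---
-+############%%%%%%%%%%%%%%%%%%%%%%%%%%%%+++++++-     ..---
.-##############%%%%%%%%%%%%%%%%%%%%%%%%%++++++++     ..----
..%###########%%%%%%%%%%%%%%%%%%%%%%%%%%++++++++.     ..----
-.+#########%%%%%%%%%%%%%%%%%%%%%%%%%%%+++++++++     ...----
%%+%#####%%%%%%%%%%%%%%%%%%%%%%%%%%%%%+++++++++.    ....----
%%%%%###%%%%%%%%%%%%%%%%%%%%%%%%%%%%%+++++++++-     ...-----
%%%%%%%%%%%%%%%%%%%%%%%%%%%%%%%%%%%+++++++++++.    ....-----
%%%%%%++%%%%%%%%%%%%%%%%%%%%%%%%%++++++++++++-    .....-----
%%%%%%%--+%%%%%%%%%%%%%%%%%%%+-++++++++++++++     -...------
%%%%%%%-..---+++%%%%%%%++---..-+++++++++++++-    .-...------
%%%%%%%+.---------------------++++++++++++++    .+-...------
%%%%%%%+.---     .-.----------+++++++++++++-    +-....------
%%%%%%%+....     ............++++++++++++++    .+-...-------
%%%%%%%-        ............-+++++++++++++.    ++-...-------
side [([236.0, 208.0], 0.62), ([233.0, 203.0], 0.49), ([230.0, 213.0], 0.42)] [[228.0, 198.0], [240.0, 213.0]] [233. 209.]
top [([289.0, 162.0], 0.5)] [[290.0, 156.0], [275.0, 172.0]] [288. 164.]
```

The dark blob at the upper right projects to scoop-local (16, −27) mm, which is inside the wall end. So all five balls are in the pan, and I lift straight up.

```bash
cat >> h.py <<'E'
TRAY=np.array([.478,.304,0]); AZ=30.
def tlip(off,zl,th,yaw=AZ):
    """lip at tray centre + off (along heading), height zl, pitch th"""
    a=np.radians(th); h=np.array([np.cos(np.radians(yaw)),np.sin(np.radians(yaw)),0])
    return tool_for(TRAY+h*(off-.04*np.cos(a))+[0,0,zl-.04*np.sin(a)],yaw,th)
E
python3 - <<'E'
from h import *
s=read_state(); Q0=R.from_rotvec(s["tcp_rot"])
P,Q=plan(s["tool_pos"]+[-.008,0.001,.12],Q0,6)
P,Q=plan(*tlip(-.035,.14,25),12,P,Q)
E
```

```text
T [[-0.01, 0.0, -0.4], [-0.01, 0.0, -0.4], [-0.02, 0.0, -0.4], [-0.01, 0.0, -0.4], [-0.01, 0.0, -0.4], [-0.01, 0.01, -0.4]] 
W [[0.0, 0.0, 0.0], [0.0, 0.0, 0.0], [0.0, 0.0, 0.0], [0.0, 0.0, 0.0], [0.0, 0.0, 0.0], [0.0, 0.0, 0.0]] max 0.4 0.0 end [0.5596 0.0311 0.1481]
T [[-0.43, -0.25, 0.02], [-0.42, -0.27, 0.03], [-0.4, -0.29, 0.03], [-0.39, -0.32, 0.03], [-0.36, -0.33, 0.03], [-0.35, -0.36, 0.03], [-0.33, -0.37, 0.04], [-0.3, -0.4, 0.03], [-0.28, -0.41, 0.04], [-0.26, -0.42, 0.04], [-0.23, -0.44, 0.04], [-0.21, -0.45, 0.04]] 
W [[0.01, -0.03, -0.54], [0.01, -0.03, -0.53], [0.01, -0.03, -0.54], [0.01, -0.03, -0.53], [0.01, -0.03, -0.54], [0.01, -0.03, -0.54], [0.01, -0.03, -0.53], [0.01, -0.03, -0.54], [0.01, -0.03, -0.53], [0.01, -0.03, -0.54], [0.01, -0.03, -0.53], [0.01, -0.03, -0.54]] max 0.45 0.54 end [0.3261 0.2161 0.1232]
```

>>> {"fn": "apply_moves", "kwargs": {
  "fingers": [0,0,0,0,0,0,0],
  "travel": [
    [-0.08,0,-0.1],
    [-0.06,0,-0.3],
    [-0.02,0,-0.5],
    [0,0,-0.6],
    [0,0,-0.6],
    [0,0,-0.3],
    [0,0,0]
  ],
  "rotation": [
    [0,0,0],
    [0,0,0],
    [0,0,0],
    [0,0,0],
    [0,0,0],
    [0,0,0],
    [0,0,0]
  ]
}}

```text
time: 24.6
tool_pos: [0.557, 0.0325, 0.1519]
tcp_rot: [3.129, -0.234, 0.07]
wrist_force: [0.0, -0.7, -2.8]
width: 0.192
grip_force: 124.0
```

Run:
```python
from h import *
lipnow(); w=read_camera("wrist"); t=read_camera("side"); p,S=scoop_now()
for d in tip_of("wrist","ball0"):
    o,r=ray(w,d["location"]); ol=S.inv().apply(o-p); rl=S.inv().apply(r); k=(.0146-ol[2])/rl[2]; print((ol+rl*k).round(4),round(d["p"],2))
asc(w["image"][0:170,150:410],65,21)
P,Q=plan(*tlip(-.035,.14,25),12)
```

```text
t 24.6 F [ 0.  -0.7 -2.8] lip [ 0.08   -0.0036  0.1751] yaw -8.6 pitch 27.7 roll 0.0 w 0.192
[-0.0184  0.0313  0.0146] 0.97
[-0.02    0.0028  0.0146] 0.96
[ 0.0203 -0.0281  0.0146] 0.87
[ 0.0042 -0.0066  0.0146] 0.76
-----                                     ---+########%%%%%%%%%%%
-----.          .-+%%%+--          .-+%%+++---#######%%%%%%%%%%%%
------        +%#####%###%+.     +%%%%%%%%%%%+%#####%%%%%%%%%%%%%
------       %####%%%%%%%%#%-  -%#%%%%%%%%%%%%%%#%%%%%%%%%%%%%%%+
------.     +###%%%%%%%%%%%%#--##%%%%%%%%%%%%%%%+%%%%%%%%%%%%%+++
-----+-     ####%%%%%%%%%%%%#%%##%%%%%%%%%%%%%%%---++%%%+++-+++++
.--++++.   .%%##%%%%%%%%%%%###%##%%%%%%%%%%%%%%+.---..------+++++
 -+++++-   .+++##%%%%%%%%####%+###%%%%%%%%%%%%%-     .-----++++++
 .++++++.   -%%-#############--%#%%%%%%%%%%%%%+      .-----++++++
  -+++++-   -+%+%##########%--++%%%%%%%%%%%%+-      .-----+++++++
.  ++++++.-%%%%%#######%%++%%%%%%%%%%%%%++-.        .....-++++++.
-  -+++++%%%%%%%%%%%%%- .%%%%%%%%%%%%%-             ....--++++++ 
--  ++++%%%%%%%%%%%%%%%-%%%%%%%%%%%%%%%.           .....-++++++. 
--. .+++%%%%%%%%%%%%%%%%%
[... 376 characters left out ...]
- .....................+%%%%%%%%%+..................... .---
-----........................-+++++++--.       . ..      .....---
T [[-0.42, -0.25, 0.02], [-0.41, -0.27, 0.03], [-0.39, -0.29, 0.03], [-0.37, -0.31, 0.02], [-0.36, -0.33, 0.03], [-0.34, -0.36, 0.03], [-0.31, -0.37, 0.04], [-0.3, -0.39, 0.03], [-0.27, -0.4, 0.03], [-0.25, -0.42, 0.04], [-0.22, -0.43, 0.04], [-0.21, -0.45, 0.03]] 
W [[0.01, -0.03, -0.54], [0.01, -0.03, -0.53], [0.01, -0.02, -0.54], [0.01, -0.03, -0.53], [0.01, -0.03, -0.54], [0.01, -0.03, -0.53], [0.01, -0.03, -0.54], [0.01, -0.02, -0.54], [0.01, -0.03, -0.53], [0.01, -0.03, -0.54], [0.01, -0.03, -0.53], [0.01, -0.03, -0.54]] max 0.45 0.54 end [0.3257 0.2161 0.1235]
```

All five are riding in the pan. To stay inside the reach I tip with heading 60°, and carry with a little more lip-up.

Run:
```python
from h import *
P,Q=plan(*tlip(-.03,.14,32,60),15)
```

```text
T [[-0.24, -0.14, 0.05], [-0.22, -0.15, 0.04], [-0.21, -0.17, 0.04], [-0.2, -0.19, 0.05], [-0.19, -0.2, 0.04], [-0.16, -0.21, 0.05], [-0.15, -0.23, 0.05], [-0.14, -0.24, 0.04], [-0.11, -0.25, 0.05], [-0.09, -0.25, 0.05], [-0.07, -0.26, 0.05], [-0.05, -0.27, 0.05], [-0.04, -0.27, 0.06], [0.0, -0.27, 0.05], [0.01, -0.27, 0.06]] 
W [[0.06, 0.05, -0.76], [0.06, 0.05, -0.76], [0.06, 0.04, -0.76], [0.06, 0.05, -0.76], [0.06, 0.05, -0.76], [0.06, 0.05, -0.76], [0.06, 0.05, -0.76], [0.06, 0.04, -0.76], [0.06, 0.05, -0.76], [0.06, 0.05, -0.76], [0.06, 0.05, -0.76], [0.06, 0.05, -0.76], [0.06, 0.04, -0.76], [0.06, 0.05, -0.76], [0.06, 0.05, -0.76]] max 0.27 0.76 end [0.3944 0.1589 0.1061]
```

>>> {"fn": "apply_moves", "kwargs": {
  "fingers": [0,0,0,0,0,0,0,0,0],
  "travel": [
    [-0.12,-0.07,0.02],
    [-0.12,-0.07,0.02],
    [-0.22,-0.15,0.04],
    [-0.21,-0.17,0.04],
    [-0.2,-0.19,0.05],
    [-0.19,-0.2,0.04],
    [-0.16,-0.21,0.05],
    [-0.15,-0.23,0.05],
    [-0.14,-0.24,0.04]
  ],
  "rotation": [
    [0.03,0.1,-0.38],
    [0.03,0.1,-0.38],
    [0.06,0.1,-0.76],
    [0.06,0.05,-0.76],
    [0.06,0.05,-0.76],
    [0.06,0.05,-0.76],
    [0.06,0.05,-0.76],
    [0.06,0.05,-0.76],
    [0.06,0.05,-0.76]
  ]
}}

```text
time: 25.65
tool_pos: [0.4675, 0.0995, 0.1225]
tcp_rot: [-3.02, -0.758, -0.147]
wrist_force: [-1.2, -0.3, -4.0]
width: 0.19
grip_force: 123.9
```

>>> {"fn": "apply_moves", "kwargs": {
  "fingers": [0,0,0,0,0,0,0,0,0],
  "travel": [
    [-0.11,-0.25,0.05],
    [-0.09,-0.25,0.05],
    [-0.07,-0.26,0.05],
    [-0.05,-0.27,0.05],
    [-0.04,-0.27,0.05],
    [0,-0.27,0.05],
    [0,-0.14,0.03],
    [0,-0.13,0.03],
    [0,0,0]
  ],
  "rotation": [
    [0.06,0.05,-0.76],
    [0.06,0.05,-0.76],
    [0.06,0.05,-0.76],
    [0.06,0.05,-0.76],
    [0.06,0.05,-0.76],
    [0.06,0,-0.76],
    [0.03,0,-0.38],
    [0.03,0,-0.38],
    [0,0,0]
  ]
}}

```text
time: 26.55
tool_pos: [0.3943, 0.1577, 0.1029]
tcp_rot: [-2.677, -1.55, -0.176]
wrist_force: [-0.4, -0.2, -4.1]
width: 0.191
grip_force: 123.9
```

Run:
```python
from h import *
lipnow(); w=read_camera("wrist"); p,S=scoop_now(); print(p+S.apply([.04,0,0]),read_state()["q"].round(2))
for d in tip_of("wrist","ball0"):
    o,r=ray(w,d["location"]); ol=S.inv().apply(o-p); rl=S.inv().apply(r); k=(.0146-ol[2])/rl[2]; print((ol+rl*k).round(4),round(d["p"],2))
t=read_camera("top"); print("tray",[(onz(t,d["location"],.0).round(3),round(d["p"],2)) for d in tip_of("top","tray")])
P,Q=plan(*tlip(-.03,.075,5,60),5)
P,Q=plan(*tlip(-.025,.052,-34,60),8,P,Q)
```

```text
t 26.55 F [-0.4 -0.2 -4.1] lip [-0.19    0.2241  0.1366] yaw 60.8 pitch 32.0 roll -1.3 w 0.191
[0.46316179 0.27725845 0.13718354] [ 0.26 -0.17  2.31  0.09  0.9   0.73]
[ 0.002  -0.0048  0.0146] 0.94
[ 0.0164 -0.0276  0.0146] 0.79
[-0.0214  0.0298  0.0146] 0.58
[0.0015 0.0188 0.0146] 0.57
tray [(array([0.239, 0.309, 0.   ]), 0.77), (array([0.609, 0.019, 0.   ]), 0.46), (array([0.44, 0.24, 0.  ]), 0.35)]
T [[0.0, -0.01, -0.01], [0.0, -0.01, -0.01], [0.0, -0.01, -0.02], [-0.01, 0.0, -0.01], [0.0, -0.01, -0.01]] 
W [[0.04, -0.9, -0.01], [0.04, -0.91, 0.0], [0.04, -0.9, -0.01], [0.05, -0.9, -0.01], [0.04, -0.91, 0.0]] max 0.02 0.91 end [0.3943 0.1585 0.1074]
T [[0.08, 0.0, -0.18], [0.07, 0.0, -0.19], [0.05, 0.0, -0.19], [0.04, 0.0, -0.2], [0.01, 0.0, -0.2], [0.01, 0.0, -0.2], [-0.02, 0.0, -0.19], [-0.03, 0.0, -0.2]] 
W [[0.0, -0.81, 0.0], [0.0, -0.81, 0.0], [0.0, -0.82, 0.0], [0.0, -0.81, 0.0], [0.0, -0.81, 0.0], [0.0, -0.81, 0.0], [0.0, -0.82, 0.0], [0.0, -0.81, 0.0]] max 0.2 0.82 end [0.4225 0.2072 0.1639]
```

>>> {"fn": "apply_moves", "kwargs": {
  "fingers": [0,0,0,0,0],
  "travel": [
    [0,-0.01,-0.01],
    [0,-0.01,-0.01],
    [0,-0.01,-0.01],
    [0,0,-0.01],
    [0,0,-0.01]
  ],
  "rotation": [
    [0.04,-0.9,0],
    [0.04,-0.9,0],
    [0.04,-0.9,0],
    [0.04,-0.9,0],
    [0.04,-0.9,0]
  ]
}}

```text
time: 27.25
tool_pos: [0.3961, 0.1595, 0.1075]
tcp_rot: [2.541, 1.461, -0.447]
wrist_force: [-0.4, 0.5, -3.5]
width: 0.191
grip_force: 124.0
```

>>> {"fn": "apply_moves", "kwargs": {
  "fingers": [0,0,0,0,0,0,0,0,0,0,0],
  "travel": [
    [0.08,0,-0.18],
    [0.07,0,-0.19],
    [0.05,0,-0.19],
    [0.04,0,-0.2],
    [0.01,0,-0.2],
    [0.01,0,-0.2],
    [-0.02,0,-0.19],
    [-0.03,0,-0.2],
    [0,0,0],
    [0,0,0],
    [0,0,0]
  ],
  "rotation": [
    [0,-0.81,0],
    [0,-0.81,0],
    [0,-0.81,0],
    [0,-0.81,0],
    [0,-0.81,0],
    [0,-0.81,0],
    [0,-0.81,0],
    [0,-0.81,0],
    [0,0,0],
    [0,0,0],
    [0,0,0]
  ]
}}

```text
time: 28.35
tool_pos: [0.4231, 0.2072, 0.1637]
tcp_rot: [2.062, 1.186, -1.159]
wrist_force: [0.1, 0.4, -2.0]
width: 0.195
grip_force: 124.2
```

Run:
```python
from h import *
lipnow(); p,S=scoop_now(); print(p+S.apply([.04,0,0]),read_state()["q"].round(2))
w=read_camera("wrist");t=read_camera("top");c=read_camera("side")
for n,k in (("wrist",w),("top",t),("side",c)): print(n,[(onz(k,d["location"],.017).round(3).tolist(),np.round(d["location"]).tolist(),round(d["p"],2)) for d in tip_of(n,"ball0")])
asc(w["image"][0:170,150:410],65,21)
```

```text
t 28.35 F [ 0.1  0.4 -2. ] lip [-0.1861  0.2302  0.0522] yaw 59.8 pitch -33.6 roll -0.1 w 0.195
[0.46702792 0.28286782 0.05223883] [ 0.65  0.58  1.62 -0.36  1.91  1.24]
wrist []
top [([0.398, 0.333, 0.017], [170.0, 249.0], 0.56), ([0.431, 0.323, 0.017], [174.0, 238.0], 0.39)]
side [([0.518, 0.361, 0.017], [264.0, 293.0], 0.51), ([0.535, 0.342, 0.017], [259.0, 288.0], 0.43)]
+++++.............          ..........                    ....-++
+++++.............          ..........                    ....+++
+++++- ............         ..........                    ...-+++
++++++  ...........        ...........                   ....++++
++++++-.....................................................-++++
+++++++.....................................................+++++
-++++++-...................................................-+++++
.+++++++...................................................-+++++
.-++++++-..................................................++++++
..+++++++.................................................-++++++
-.-++++++.................................................++++++.
-..++++++-...............................................-+++++- 
+-.-++++++...............................................++++++. 
++-.-+++++-.............................................-+++++-  
++- .++++++.............................................++++++  -
+++. .+++++---------------------------------------------+++++- .+
+++-  ++++-----------------------------------------------++++  -+
++++- .++-------------------------------------------------++. .--
+++++-.++--------------------+++++++++--------------------++..---
++-++-----------------------%%%%%%%%%%%---------------------.-+++
+++---........----------....-+%%%%%%%+-----...................+++
```

The pan is empty. I raise it, head for the mat, and check the tray and bin on the way.

Run:
```python
from h import *
s=read_state(); Q0=R.from_rotvec(s["tcp_rot"])
P,Q=plan(s["tool_pos"]+[-.03,-.03,.10],Q0,3)
P,Q=plan(*tool_for([.5575,-.3395,.09],1.4,0),14,P,Q)
```

```text
T [[-0.71, -0.07, -0.11], [-0.71, -0.07, -0.11], [-0.72, -0.07, -0.12]] 
W [[0.0, 0.0, 0.0], [0.0, 0.0, 0.0], [0.0, 0.0, 0.0]] max 0.72 0.0 end [0.3931 0.1771 0.2645]
T [[-0.15, 0.46, 0.6], [-0.14, 0.49, 0.58], [-0.14, 0.53, 0.54], [-0.12, 0.57, 0.51], [-0.11, 0.59, 0.48], [-0.1, 0.63, 0.44], [-0.08, 0.65, 0.41], [-0.06, 0.67, 0.37], [-0.03, 0.69, 0.34], [-0.01, 0.71, 0.3], [0.02, 0.72, 0.26], [0.05, 0.74, 0.24], [0.09, 0.74, 0.19], [0.12, 0.74, 0.17]] 
W [[0.47, 0.36, 0.52], [0.47, 0.37, 0.53], [0.48, 0.36, 0.52], [0.47, 0.37, 0.53], [0.47, 0.36, 0.52], [0.47, 0.37, 0.52], [0.48, 0.36, 0.53], [0.47, 0.37, 0.52], [0.47, 0.36, 0.52], [0.47, 0.37, 0.53], [0.47, 0.36, 0.52], [0.48, 0.37, 0.53], [0.47, 0.36, 0.52], [0.47, 0.37, 0.52]] max 0.74 0.53 end [ 0.4632 -0.3419  0.1342]
```

>>> {"fn": "apply_moves", "kwargs": {
  "fingers": [0,0,0,0,0,0,0,0,0,0],
  "travel": [
    [-0.71,-0.07,-0.11],
    [-0.71,-0.07,-0.11],
    [-0.71,-0.07,-0.11],
    [-0.15,0.46,0.6],
    [-0.14,0.49,0.58],
    [-0.14,0.53,0.54],
    [-0.12,0.57,0.51],
    [-0.11,0.59,0.48],
    [-0.1,0.63,0.44],
    [-0.08,0.65,0.41]
  ],
  "rotation": [
    [0,0,0],
    [0,0,0],
    [0,0,0],
    [0.47,0.36,0.52],
    [0.47,0.37,0.53],
    [0.48,0.36,0.52],
    [0.47,0.37,0.53],
    [0.47,0.36,0.52],
    [0.47,0.37,0.52],
    [0.48,0.36,0.53]
  ]
}}

```text
time: 29.65
tool_pos: [0.4279, -0.0841, 0.1985]
tcp_rot: [2.629, 0.673, -0.973]
wrist_force: [0.5, 0.3, -2.6]
width: 0.189
grip_force: 124.3
```

>>> {"fn": "apply_moves", "kwargs": {
  "fingers": [0,0,0,0,0,0,0,0,0],
  "travel": [
    [-0.06,0.67,0.37],
    [-0.03,0.69,0.34],
    [-0.01,0.71,0.3],
    [0.02,0.72,0.26],
    [0.05,0.74,0.24],
    [0.09,0.74,0.19],
    [0.12,0.74,0.17],
    [0,0,0],
    [0,0,0]
  ],
  "rotation": [
    [0.47,0.37,0.52],
    [0.47,0.36,0.52],
    [0.47,0.37,0.53],
    [0.47,0.36,0.52],
    [0.48,0.37,0.53],
    [0.47,0.36,0.52],
    [0.47,0.37,0.52],
    [0,0,0],
    [0,0,0]
  ]
}}

```text
time: 30.55
tool_pos: [0.4619, -0.3427, 0.1333]
tcp_rot: [3.061, 0.034, -0.685]
wrist_force: [-0.3, -0.1, -2.5]
width: 0.191
grip_force: 124.1
```

Run:
```python
from h import *
lipnow(); p,S=scoop_now(); print(p)
w=read_camera("wrist");t=read_camera("top");c=read_camera("side")
for n,k in (("top",t),("side",c)): print(n,[(onz(k,d["location"],.017).round(3)[:2].tolist(),np.round(d["location"]).tolist(),round(d["p"],2)) for d in tip_of(n,"ball0")])
print("lip",[ (np.round(d["location"]),d["p"]) for d in tip_of("side","scoop_lip")],proj(c,p+S.apply([.04,0,0])).round(1))
asc(t["image"][190:256,148:214],66,33); asc(t["image"][140:230,244:304],60,45)
g=cv2.cvtColor(w["image"],cv2.COLOR_RGB2GRAY).astype(float)
for cs in ((225,258),(305,340)):
    d=np.diff(g[100:185,cs[0]:cs[1]].mean(1)); k=np.argsort(-np.abs(d))[:7]; print(sorted([(int(100+i),float(round(d[i],1))) for i in k]))
plan(*tool_for([.5575,-.3395,.012],1.4,0),4)
```

```text
t 30.55 F [-0.3 -0.1 -2.5] lip [ 0.0348 -0.3659  0.0887] yaw 1.3 pitch -0.1 roll 0.0 w 0.191
[ 0.55634519 -0.34043738  0.08880959]
top [([0.427, 0.321], [175.0, 240.0], 0.63), ([0.512, 0.364], [162.0, 212.0], 0.6), ([0.485, 0.367], [161.0, 220.0], 0.56), ([0.53, 0.336], [172.0, 206.0], 0.47), ([0.404, 0.345], [166.0, 247.0], 0.43)]
side [([0.53, 0.35], [260.0, 290.0], 0.59), ([0.521, 0.371], [263.0, 295.0], 0.55), ([0.429, 0.309], [297.0, 282.0], 0.49), ([0.475, 0.326], [280.0, 285.0], 0.18)]
lip [(array([334., 174.]), 0.87), (array([263., 150.]), 0.8)] [265.9 148.8]
................--------------------------------------------------
------------.........-----------------------------..--------------
-------------------------------------.--..      ..  --------------
-----------------------------...     .....--------.  -------------
----------------.--..      ....------....            -------------
---------....    ....--++--....                      ..-----------
---.  ....------.....+%###+.                          ------------
---. .--..          .%#%%%#+                          ---
[... 4123 characters left out ...]
+
-------++---....                     .--.---++++++++++++++++
------------------+------..         .--.----++++++++++++++++
------------------------+++++++---.---. ---+++++++++++++++++
------------------------------------------++++++++++++++++++
-----------------------------------------+++++++++++++++++++
[(122, -9.1), (123, -7.6), (166, 5.3), (167, 17.1), (172, -20.8), (173, -56.7), (174, -23.8)]
[(120, -30.5), (122, -21.9), (166, 23.4), (167, 73.0), (172, -30.7), (173, -97.9), (174, -47.7)]
T [[0.16, 0.01, 0.35], [0.16, 0.0, 0.35], [0.16, 0.01, 0.36], [0.17, 0.01, 0.35]] 
W [[0.0, 0.0, 0.01], [0.01, 0.0, 0.0], [0.0, 0.01, 0.01], [0.01, 0.0, 0.0]] max 0.36 0.01 end [ 0.4631 -0.3421  0.0561]
```

All five balls lie in the tray and the bin is empty. I set the scoop down.

>>> {"fn": "apply_moves", "kwargs": {
  "fingers": [0,0,0,0,0],
  "travel": [
    [0.16,0,0.35],
    [0.16,0,0.35],
    [0.16,0,0.35],
    [0.16,0,0.35],
    [0,0,0]
  ],
  "rotation": [
    [0,0,0],
    [0,0,0],
    [0,0,0],
    [0,0,0],
    [0,0,0]
  ]
}}

```text
time: 31.35
tool_pos: [0.4607, -0.3399, 0.0536]
tcp_rot: [3.061, 0.041, -0.69]
wrist_force: [-0.3, 1.3, -2.0]
width: 0.192
grip_force: 124.1
```

>>> {"fn": "apply_moves", "kwargs": {
  "fingers": [0,0,0,0],
  "travel": [
    [0.03,0,0.06],
    [0.02,0,0.04],
    [0,0,0],
    [0,0,0]
  ],
  "rotation": [
    [0,0,0],
    [0,0,0],
    [0,0,0],
    [0,0,0]
  ]
}}

```text
time: 31.75
tool_pos: [0.4631, -0.3423, 0.0517]
tcp_rot: [3.06, 0.038, -0.68]
wrist_force: [0.4, -0.4, -3.1]
width: 0.186
grip_force: 124.1
```

```bash
python3 -c "
from h import *
lipnow(); p,S=scoop_now(); print(p)"
```

```text
t 31.75 F [ 0.4 -0.4 -3.1] lip [ 0.036  -0.3649  0.0075] yaw 1.4 pitch 0.0 roll -0.1 w 0.186
[ 0.55765548 -0.33977698  0.00746167]
```

Lower the last millimetres step by step.

>>> {"fn": "apply_moves", "kwargs": {
  "fingers": [0,0],
  "travel": [
    [0.02,0,0.04],
    [0,0,0]
  ],
  "rotation": [
    [0,0,0],
    [0,0,0]
  ]
}}

```text
time: 31.95
tool_pos: [0.4627, -0.342, 0.0488]
tcp_rot: [3.06, 0.038, -0.682]
wrist_force: [0.4, -0.5, -2.6]
width: 0.191
grip_force: 124.1
```

>>> {"fn": "apply_moves", "kwargs": {
  "fingers": [0,0],
  "travel": [
    [0.01,0,0.02],
    [0,0,0]
  ],
  "rotation": [
    [0,0,0],
    [0,0,0]
  ]
}}

```text
time: 32.15
tool_pos: [0.4626, -0.3421, 0.0487]
tcp_rot: [3.06, 0.038, -0.683]
wrist_force: [-0.9, 1.1, 4.1]
width: 0.189
grip_force: 124.9
```

>>> {"fn": "apply_moves", "kwargs": {
  "fingers": [1,1,1,1,1,1,1],
  "travel": [
    [0,0,0],
    [0,0,0],
    [0,0,0],
    [0,0,0],
    [0,0,0],
    [0,0,0],
    [0,0,0]
  ],
  "rotation": [
    [0,0,0],
    [0,0,0],
    [0,0,0],
    [0,0,0],
    [0,0,0],
    [0,0,0],
    [0,0,0]
  ]
}}

```text
time: 32.85
tool_pos: [0.4627, -0.342, 0.0476]
tcp_rot: [3.06, 0.038, -0.682]
wrist_force: [0.1, -0.4, -0.1]
width: 0.999
grip_force: 0.0
```

>>> {"fn": "apply_moves", "kwargs": {
  "fingers": [1,1,1,1,1,1,1,1],
  "travel": [
    [0,0,-0.2],
    [0,0,-0.4],
    [0,0,-0.6],
    [0,0,-0.8],
    [0,0,-0.8],
    [0,0,-0.8],
    [0,0,-0.4],
    [0,0,0]
  ],
  "rotation": [
    [0,0,0],
    [0,0,0],
    [0,0,0],
    [0,0,0],
    [0,0,0],
    [0,0,0],
    [0,0,0],
    [0,0,0]
  ]
}}

```text
time: 33.65
tool_pos: [0.5507, -0.3405, 0.2335]
tcp_rot: [3.059, 0.038, -0.669]
wrist_force: [-1.2, -0.1, 0.2]
width: 1.0
grip_force: 0.0
```

Run:
```python
from h import *
w=read_camera("wrist");t=read_camera("top");c=read_camera("side"); s=read_state(); print(s["time"],s["tool_pos"],s["width"])
for n,k in (("wrist",w),("side",c)):
    for q,z in (("scoop",.004),("scoop_lip",.004),("scoop_grip",.065)): print(n,q,[(onz(k,d["location"],z).round(3)[:2].tolist(),round(d["p"],2)) for d in tip_of(n,q)][:3])
print("top",[(onz(t,d["location"],.017).round(3)[:2].tolist(),round(d["p"],2)) for d in tip_of("top","ball0")])
print("expected lip px",proj(c,[.5975,-.3385,.004]).round(1),[np.round(d["location"],1) for d in tip_of("side","scoop_lip")][:3])
```

```text
33.8 [ 0.54679421 -0.33931381  0.22740142] 1.000074365288976
wrist scoop [([0.56, -0.34], 0.68), ([0.289, -0.352], 0.66)]
wrist scoop_lip [([0.336, -0.344], 0.94), ([0.597, -0.34], 0.63)]
wrist scoop_grip [([0.226, -0.364], 0.75), ([0.475, -0.342], 0.59)]
side scoop [([0.283, -0.351], 0.82), ([0.57, -0.363], 0.61), ([0.569, 0.552], 0.38)]
side scoop_lip [([0.605, -0.342], 0.77), ([0.327, -0.326], 0.57)]
side scoop_grip [([0.466, -0.348], 0.86), ([0.419, 0.06], 0.74), ([0.204, -0.356], 0.72)]
top [([0.613, 0.025], 0.73), ([0.399, 0.349], 0.56), ([0.437, 0.324], 0.53), ([0.54, 0.337], 0.45), ([0.509, 0.37], 0.45), ([0.486, 0.364], 0.4)]
expected lip px [265.4 167.5] [array([263.6, 166.9]), array([332.7, 173.9])]
```

Run:
```python
from h import *
t=read_camera("top"); b=proj(t,[.613,.025,.017]).astype(int); r=t["image"][b[1]-8:b[1]+9,b[0]-8:b[0]+9].max(2); print(b,r.min())
if r.min()>110: print(finish_job())
```

```text
[272 183] 214
the job is handed in; nothing more can be done
None
```

I handed the job in at about 34 s of the 54 s allowed: the last checks showed all five balls in the aluminium tray, the bin empty, and the scoop released at its original place on the mat.

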